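# Lock the depth spindle of the croquette press

### The job

The depth setting of the croquette press is right but its locknut is loose. Lay the spanner from the cutting board over the flats of the spindle with its handle down in the forked rest, so that the spindle cannot turn, and turn the locknut clockwise by its upright grip until it comes up hard against its stop, leaving the spindle where it was set. Then take the spanner off and lay it flat on the cutting board again, without disturbing the things standing around.

Things in the scene. Friction and masses are not known exactly. Their poses are not given: they have to be found in the camera images.
- press: Croquette press base, fixed: aluminium plate, x -100 to 130, y -110 to 190 mm, 18 mm thick; white round housing (radius 46 mm, top at z = 55 mm); low white mould block at x 61 to 123 mm (top 40 mm). Origin: on the counter, on the vertical spindle axis; z up. The spanner is fitted with its handle along the press's +y.
- seat (a point): Fixed point on the spindle axis, 105 mm up, where the middle of the spanner's jaws (its underside) comes to rest on the spindle's collar (radius 30 mm). Axes as the press.
- spindle (a joint): Angle of the upright steel spindle from its setting, rad, 0 at the start, growing clockwise seen from above. It turns easily (0.08 N m): with no spanner on, it is dragged round with the locknut. Up to 0.2 rad (the spanner's play) does no harm; more loses the setting.
- locknut (a joint): Angle of the locknut on the spindle, rad, growing clockwise from above (tighter). Starts loose at 0 to 0.5; 1.5 is fully tight, a hard stop. Turning takes 0.32 N m (4 N at the grip). At angle n, and s of the spindle, the grip lies from the spindle axis in the direction 260 deg - (n + s), counted in the press's frame from +x towards +y.
- knob (a point): Point on the axis of the locknut's upright black round grip, 115 mm up: 22 mm diameter, standing from 74 to 137 mm up, 85 mm from the spindle axis, at the end of a flat dark arm (top 71 mm up). The nut's hub reaches 78 mm up.
- spanner: Plain steel open-ended spanner, 192 mm long, 16 mm thick, 0.3 to 0.5 kg, lying flat. Origin: middle of the jaws, underside; +x along the handle, z up. Slot 33.5 mm wide, open to -x, from x = -22 mm to the throat at 24 mm; head 61 mm wide, ends at x = 51 mm; handle 24 mm wide, x = 51 to 170 mm. Balances at x = 65 mm; grip across the handle at x = 70 to 75 mm.
- board: White plastic cutting board, fixed, 240 (x) x 260 (y) x 12 mm, on the counter. Origin: centre of its underside. The spanner starts on it and ends on it.
- sauce_bottle: Bystander: pale orange squeeze bottle with a pointed nozzle, 60 mm diameter, 190 mm tall; origin at the centre of its base.
- deli_tub: Bystander: clear tub 114 mm wide and 110 mm tall with tongs standing in it up to 175 mm; origin at the centre of its base.
- plates: Bystander: stack of square leaf plates, 130 mm square, 55 mm tall; origin at the centre of its base.
- rest (a point): Forked rest for the spanner's handle, on the press 135 mm to +y of the spindle axis: top middle of its cross bar (104.5 mm up), between two upright round prongs 13 mm thick at 20.5 mm to either side in x (28 mm clear between them); their tops flare outwards and end 141 mm up. Axes as the press.
- flats (a point): Centre of the spindle's top, 132 mm up; turns with the spindle. Below it a steel block with two flats facing +x and -x (axes as the press while the spindle is at 0): 30 mm across flats, 40 mm long along y, straight from the collar at 105 mm up to 124 mm, then tapering to 22 mm.
Things that resemble listed ones, but are neither listed nor needed, are in the scene too. Of the things shaped like the spanner, the steel one is meant.

How it is judged:
By the outcome, as a careful person would: the job done as asked, in the order asked, and still so for the second after the job is handed in, with the robot touching nothing.
It also fails if it takes over 66 s, if anything falls off the work surface, if the arm or the gripper's body presses on something with over 40 N, if the wrist force passes 120 N, or if a joint passes its speed limit or range.

### The arm

A 6-joint arm with a two-finger parallel gripper is mounted at the origin on the work surface. World frame = base frame: x ahead of the robot, y to its left, z up, the work surface at z = 0. Lengths are in m, angles in rad, forces in N, time in s.
With the tool pointing down it reaches from about 0.225 to 0.875 m from the base axis. Payload 3.4 kg.
Tool frame: the origin (TCP) lies at the very end of the fingers, on their centre line; the grasp point (between the pads) lies 19 mm behind it (grasp_offset is the distance from the TCP to the grasp point, in m); y points along the fingers, z is the direction in which the jaws open and shut, and the axes are right-handed (so a half turn about y gives the same grasp; the last joint's range is limited). The gripper opens to 85 mm and grips with 20 to 120 N. Pads are 22 mm wide; open, the fingers measure 114 mm over their backs; the gripper's body (76 mm by 85 mm) begins 54 mm behind the grasp point. The pads swing forward as they close: fully open they stand 13 mm farther back than shut.
Start: joints at [-1.343, 0.276, 1.505, -0, 1.361, -0.121], TCP at [0.197, -0.54, 0.231] pointing down, gripper open.
Joint ranges: [-2.89, 2.89], [-0.75, 2.08], [0.22, 2.7], [-1.18, 4.32], [0.11, 2.71], [-2.7, 2.7]. Speed limits (rad/s): [2.57, 2.57, 3.14, 3.14, 3.14, 3.14].

### API

Orientations are given as a unit quaternion [w, x, y, z].
In Python, from rig import get_state, get_image, sign_off, grasp_offset gives the robot as it stands.
- The arm moves only by the shell command python3 -m jog 'ROWS' [FORCE]. ROWS is JSON, one flat list of numbers, 7 for each row, row after row: the closure in counts, from 0 (fully open) to 255 (shut), then the shift along the tool's x, y, z in cm, then the turn, a rotation vector about the tool's x, y, z in units of 8 degrees (1.0 is 8 degrees). In form: [jaw, tx, ty, tz, rx, ry, rz, jaw, tx, ty, tz, rx, ry, rz, ...]. A call has 1 to 12 rows; each row is the pose to reach, as a shift and turn from the pose commanded when the call began, along the tool's axes at that moment; what a row does not reach only later rows make up. A row lasts 1/8 s, in which the tool goes at most 62.5 mm and 10.7 degrees, less where a joint would pass 70% of its speed; a pose out of reach is approached as far as the arm can. A call with a gripper value outside its range is refused whole. The fingers move at their own pace and stop on an object; FORCE is the grip in N (left out, the last holds). Time passes only in rows, so rows that repeat a pose let the fingers close. It gives the time, the measured TCP pose, the force and the opening at its end, in the units of the state.
- get_state(): the state, without advancing time (a new reading comes with each control period).
- get_image(name): name is "scene" or "top" or "wrist"; returns a dict with "color" (400x640x3 uint8, blue, green, red), "mtx" (3x3 intrinsics, pixels), "R" (3x3) and "t" (3): a world point X has camera coordinates R X + t; the wrist camera has in their place "tool_from_camera" (4x4, takes a point from camera to tool coordinates, whose origin is the TCP and whose axes are the tool frame's). Camera axes: x right, y down, z forward; pixel columns grow to the right and rows downward; lengths in m; the calibration is good to about 2 mm. A picture is of the moment at which its call begins: read the wrist's pose just before it. There is no depth.
- sign_off(): hands the job in, once; it reports no verdict.
The state is a dict: "clock": time; "qpos": joint angles; "qd": joint speeds; "effort": joint torques, N m; "position": TCP position; "ee_rot": TCP orientation; "contact_force": force on the tool from outside, world axes, zero at the start; "moment": the same for the moment, N m; "width": finger opening in m.
Only numpy, scipy, OpenCV 4.12 (cv2) and the standard library are available. Lean on these libraries where they do the work, as an engineer would, in place of code of your own. Each camera call takes 0.05 s, during which the arm holds its last target.

## Working session

There is one attempt and no reset: what is moved stays moved. The work goes in short steps, Python scripts to look and compute and a shell command to move; the robot and the scene stay as the last step left them, time stands still between calls to the robot, and variables do not carry over. Pictures are saved under pics/ and viewed, and the job is handed in when it is done.

```bash
ls; mkdir -p pics; cat > h.py <<'E'
import numpy as np, cv2
from rig import get_state, get_image, sign_off, grasp_offset
from scipy.spatial.transform import Rotation as Rn
def q2R(q): return Rn.from_quat([q[1],q[2],q[3],q[0]]).as_matrix()
def cam(im):
    return np.array(im["mtx"]),np.array(im["R"]),np.array(im["t"])
def ray(K,R,t,u,v,z):
    d=R.T@np.linalg.solve(K,np.array([u,v,1.0])); c=-R.T@t
    return c+d*(z-c[2])/d[2]
def proj(K,R,t,X):
    p=K@(R@np.array(X,float)+t); return p[:2]/p[2]
def wristcam(im,st):
    T=np.array(im["tool_from_camera"]); Rt=q2R(st["ee_rot"]); 
    Rc=Rt@T[:3,:3]; c=Rt@T[:3,3]+np.array(st["position"])
    return np.array(im["mtx"]),Rc.T,-Rc.T@c
E
python3 - <<'E'
from h import *
s=get_state(); print(s, grasp_offset); print(q2R(s["ee_rot"]).round(3))
for n in ["scene","top","wrist"]:
    im=get_image(n); cv2.imwrite(f"pics/{n}0.png",im["color"]); print(n,im["mtx"])
    np.savez(f"pics/{n}0.npz",**{k:np.array(v) for k,v in im.items()})
    if n!="wrist": print(-np.array(im["R"]).T@im["t"])
E
```

```text
pics
{'clock': 0.0, 'qpos': array([-1.34298301e+00,  2.76591280e-01,  1.50613405e+00,  3.97741921e-06,
        1.36068044e+00, -1.20984308e-01]), 'qd': array([ 3.75602975e-05, -1.25385189e-04, -1.13078950e-03,  1.27788419e-03,
       -4.09479200e-04, -1.88972691e-03]), 'effort': array([-1.97023346e-04, -4.16765535e+01, -2.45805377e+01, -2.19660228e-04,
        1.11257663e-02,  9.96276214e-06]), 'position': array([ 0.19640258, -0.53986173,  0.23044145]), 'ee_rot': array([ 0.12266122, -0.12272692,  0.69702066, -0.69574027]), 'contact_force': array([-0.30346124,  0.35489602,  0.1392918 ]), 'moment': array([ 0.06495155,  0.04018536, -0.03632236]), 'width': 0.08521199228241665} 0.0187
[[-0.94  -0.     0.342]
 [-0.342  0.002 -0.94 ]
 [-0.    -1.    -0.002]]
scene [[422.61058776   0.         319.12601058]
 [  0.         422.61058776 201.6370485 ]
 [  0.           0.           1.        ]]
[ 1.04764392 -1.05670176  1.07339544]
top [[411.12745612   0.         324.46591992]
 [  0.         411.12745612 198.0395281 ]
 [  0.           0.           1.        ]]
[ 0.39097796 -0.08345112  1.44405987]
wrist [[294.18013337   0.         322.81325909]
 [  0.         294.18013337 194.51327272]
 [  0.           0.           1.        ]]
```

View pics/top0.png

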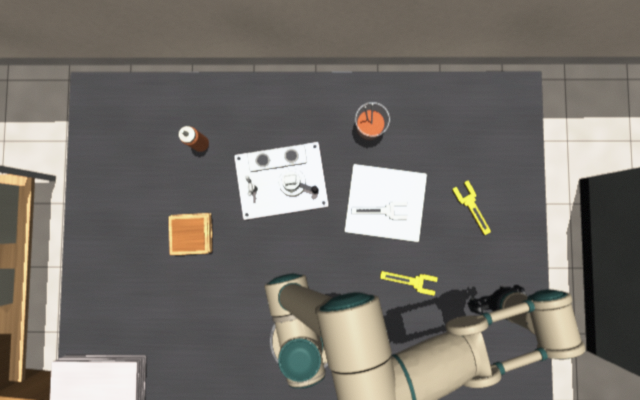

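View pics/scene0.png

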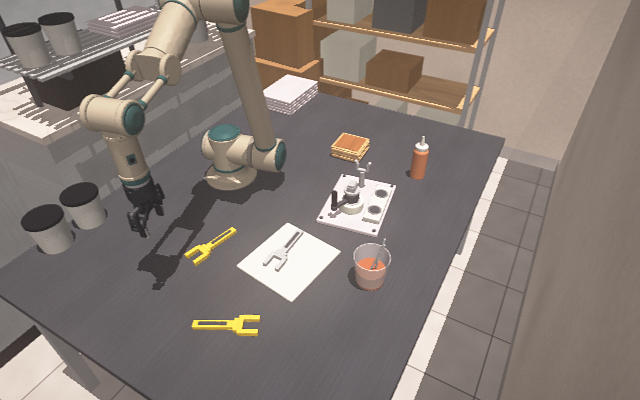

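View pics/wrist0.png

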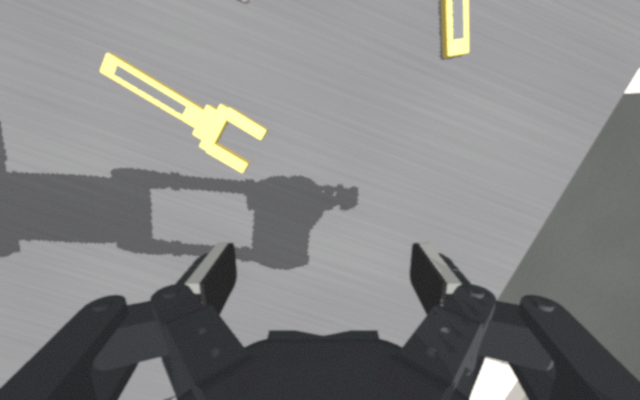

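Top view: the steel spanner lies on the board around (380,211), with jaws at (398,211). Two yellow look-alikes are at (409,282) and (471,208), and I'm ruling those out by colour. The press spindle is near (291,182), its knob at (314,190) and its rest at (251,188).

```bash
python3 - <<'E'
from h import *
im=cv2.imread("pics/top0.png")
cv2.imwrite("pics/c1.png",cv2.resize(im[130:250,225:435],None,fx=3.8,fy=3.8,interpolation=cv2.INTER_CUBIC))
im=cv2.imread("pics/scene0.png")
cv2.imwrite("pics/c2.png",cv2.resize(im[150:300,235:405],None,fx=4,fy=4,interpolation=cv2.INTER_CUBIC))
d=np.load("pics/top0.npz");K,R,t=d["mtx"],d["R"],d["t"];print(R.round(3))
for n,u,v,z in [("spindle",291,182,.13),("knob",314,190,.137),("rest",251,188,.13),("jaw",398,211,.028),("hend",353,211,.028),("board",386,203,.012)]:
    print(n,ray(K,R,t,u,v,z).round(3))
E
```

```text
[[ 0.001 -1.    -0.009]
 [-0.998 -0.    -0.068]
 [ 0.068  0.009 -0.998]]
spindle [0.533 0.036 0.13 ]
knob [ 0.506 -0.038  0.137]
rest [0.513 0.165 0.13 ]
jaw [ 0.444 -0.324  0.028]
hend [ 0.443 -0.169  0.028]
board [ 0.472 -0.285  0.012]
```

View pics/c1.png

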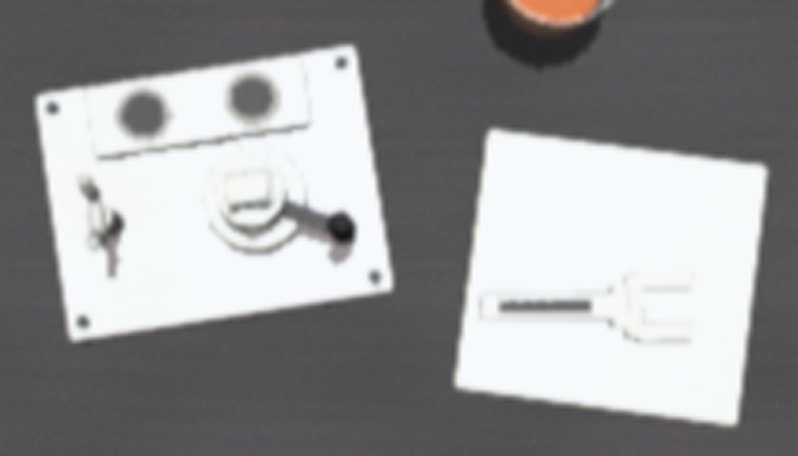

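View pics/c2.png

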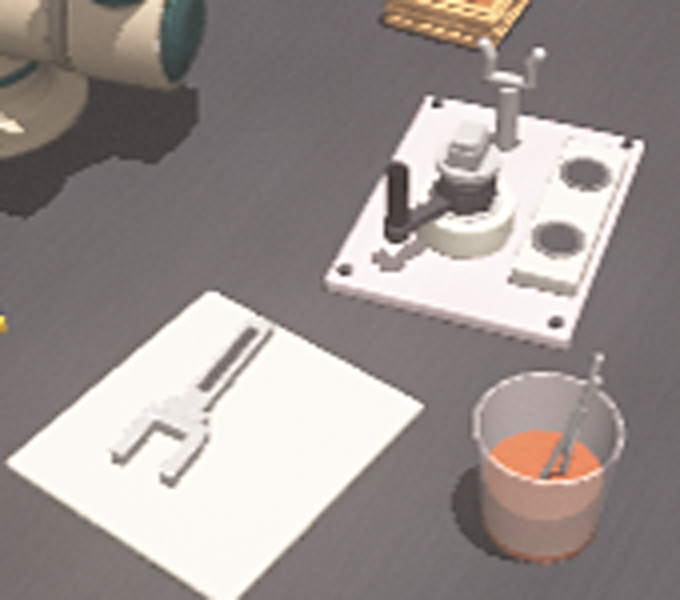

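```bash
cat >> h.py <<'E'
def rectfit(mask,K,R,t,z):
    cs,_=cv2.findContours(mask,cv2.RETR_EXTERNAL,cv2.CHAIN_APPROX_NONE)
    out=[]
    for c in cs:
        if cv2.contourArea(c)<800: continue
        P=np.array([ray(K,R,t,u,v,z)[:2] for u,v in c[:,0,:]])
        r=cv2.minAreaRect((P*1000).astype(np.float32)); out.append((cv2.boundingRect(c),r))
    return out
def rows_for(pos,Rt,p0=None,R0=None):
    """shift(cm) & turn(8deg) from pose p0,R0 to target"""
    if p0 is None:
        s=get_state(); p0=np.array(s["position"]); R0=q2R(s["ee_rot"])
    d=R0.T@(np.array(pos)-p0)*100
    w=Rn.from_matrix(R0.T@Rt).as_rotvec()/np.radians(8)
    return d.round(2),w.round(2)
def Rdown(a):
    """tool z at world angle a deg, tool y down"""
    a=np.radians(a); z=np.array([np.cos(a),np.sin(a),0]); y=np.array([0,0,-1.]); return np.stack([np.cross(y,z),y,z],1)
E
python3 - <<'E'
from h import *
print(np.load("pics/wrist0.npz")["tool_from_camera"].round(3))
d=np.load("pics/top0.npz");K,R,t,im=d["mtx"],d["R"],d["t"],d["color"]
m=(im.min(2)>170).astype(np.uint8)
m[:, :230]=0; m[:130]=0; m[260:]=0; m[:,440:]=0
m=cv2.morphologyEx(m,cv2.MORPH_CLOSE,np.ones((5,5)))
for z in (.018,.012): print(rectfit(m,K,R,t,z))
for a in (0,180,10,190):
    print(a,rows_for([.44,-.25,.25],Rdown(a)))
print(q2R(get_state()["ee_rot"]))
E
```

```text
[[ 0.     0.961  0.278 -0.071]
 [ 0.    -0.278  0.961 -0.142]
 [ 1.     0.    -0.    -0.   ]
 [ 0.     0.     0.     1.   ]]
[((345, 164, 82, 78), ((474.1762390136719, -282.32611083984375), (257.8567810058594, 239.33493041992188), 82.40716552734375)), ((235, 142, 93, 78), ((551.59033203125, 82.26094818115234), (230.421142578125, 298.82330322265625), 8.980978965759277))]
[((345, 164, 82, 78), ((474.5262451171875, -283.1628723144531), (258.94171142578125, 240.3418731689453), 82.40716552734375)), ((235, 142, 93, 78), ((552.2660522460938, 82.95817565917969), (231.39064025878906, 300.08056640625), 8.980965614318848))]
0 (array([-32.8 ,  -1.91, -18.93]), array([ 0.01, -8.75, -0.01]))
180 (array([-32.8 ,  -1.91, -18.93]), array([1.000e-02, 1.375e+01, 1.000e-02]))
10 (array([-32.8 ,  -1.91, -18.93]), array([  0.01, -10.  ,  -0.01]))
190 (array([-32.8 ,  -1.91, -18.93]), array([1.00e-02, 1.25e+01, 1.00e-02]))
[[-9.39789118e-01 -3.35490185e-04  3.41754739e-01]
 [-3.41754868e-01  1.37928379e-03 -9.39788118e-01]
 [-1.56087083e-04 -9.99998993e-01 -1.41089130e-03]]
```

```bash
python3 - <<'E'
from h import *
print(rows_for([.445,-.31,.25],Rdown(0)))
E
```

```text
(array([-31.22,  -1.91, -13.12]), array([ 0.01, -8.75, -0.01]))
```

```bash
python3 -m jog '[0,-4,-0.3,-1.7,0,-1.1,0, 0,-9,-0.6,-3.8,0,-2.4,0, 0,-14,-0.9,-5.9,0,-3.7,0, 0,-19,-1.2,-8,0,-5,0, 0,-24,-1.5,-10.1,0,-6.3,0, 0,-28.5,-1.8,-12,0,-7.6,0, 0,-31.2,-1.9,-13.1,0,-8.75,0, 0,-31.2,-1.9,-13.1,0,-8.75,0, 0,-31.2,-1.9,-13.1,0,-8.75,0]' 60
python3 - <<'E'
from h import *
s=get_state();print(s["position"],q2R(s["ee_rot"]).round(3).tolist(),s["qpos"])
im=get_image("wrist");cv2.imwrite("pics/w1.png",im["color"])
np.savez("pics/w1.npz",position=s["position"],ee_rot=s["ee_rot"],**{k:np.array(v) for k,v in im.items()})
E
```

```text
clock: 1.27
position: [0.4444, -0.311, 0.25]
ee_rot: [0.499, -0.5, 0.501, -0.5]
contact_force: [-0.2, -0.5, 0.0]
width: 0.0857
[ 0.44435451 -0.31098409  0.24996902] [[-0.002, -0.001, 1.0], [-1.0, -0.0, -0.002], [0.0, -1.0, -0.001]] [-7.38293620e-01  2.16988992e-01  1.53988899e+00 -9.68430521e-04
  1.38545777e+00 -7.36489600e-01]
```

View pics/w1.png

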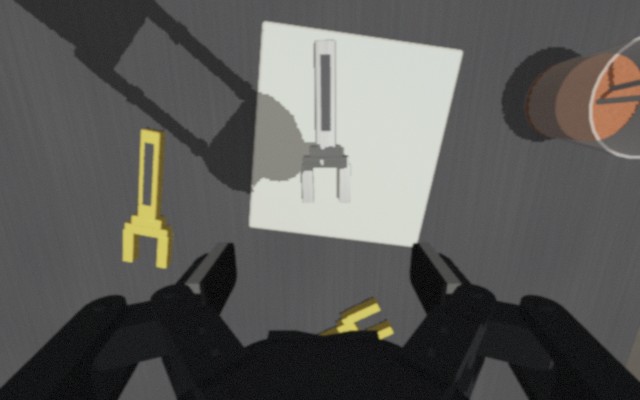

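The wrist view shows the steel spanner on the white board, with its handle end at (324,40) and jaws at (326,202). Both yellow ones are off the board.

```bash
python3 - <<'E'
from h import *
im=cv2.imread("pics/w1.png")
c=cv2.resize(im[30:212,285:365],None,fx=3.2,fy=3.2,interpolation=cv2.INTER_CUBIC)
g=cv2.convertScaleAbs(c,alpha=1.2,beta=-30)
cv2.imwrite("pics/c3.png",g)
b=im.astype(int).sum(2)//3
for r in (45,60,80,100,120,135,190,196): print(r,b[r,300:352].tolist())
print([ (r,int(b[r,317])) for r in range(34,46)])
print([ (r,int(b[r,308]),int(b[r,345])) for r in range(194,208)])
E
```

```text
45 [213, 213, 213, 214, 213, 213, 214, 212, 213, 213, 213, 212, 203, 181, 156, 168, 187, 197, 202, 203, 205, 205, 205, 203, 202, 203, 201, 202, 205, 208, 207, 206, 205, 203, 194, 190, 200, 210, 213, 214, 213, 214, 213, 213, 213, 214, 214, 213, 214, 214, 214, 213]
60 [213, 213, 213, 214, 215, 213, 213, 214, 214, 213, 215, 213, 204, 179, 149, 161, 184, 195, 195, 182, 153, 117, 103, 98, 102, 98, 99, 101, 106, 131, 168, 193, 203, 203, 195, 189, 200, 210, 213, 213, 213, 214, 214, 214, 214, 214, 214, 214, 213, 214, 213, 214]
80 [213, 213, 213, 214, 213, 214, 213, 215, 214, 213, 214, 214, 213, 205, 185, 171, 183, 195, 198, 190, 163, 126, 105, 101, 101, 102, 102, 102, 105, 123, 159, 190, 203, 203, 195, 187, 198, 210, 213, 214, 215, 215, 214, 213, 214, 215, 215, 213, 214, 213, 213, 214]
100 [214, 213, 213, 214, 213, 214, 213, 214, 214, 214, 215, 214, 212, 204, 179, 161, 175, 192, 198, 194, 170, 134, 109, 101, 102, 102, 102, 103, 106, 126, 161, 191, 206, 207, 196, 188, 198, 209, 213, 215, 214, 213, 214, 214, 215, 215, 214, 214, 214, 213, 215, 215]
120 [214, 213, 214, 214, 213, 214, 214, 214, 2
[... 685 characters left out ...]
70, 195, 204, 205, 204, 204, 204, 204, 206, 205, 206, 210, 212]
196 [203, 181, 167, 181, 194, 199, 198, 197, 197, 199, 201, 200, 195, 190, 198, 209, 213, 213, 212, 213, 214, 214, 214, 213, 213, 214, 213, 212, 213, 214, 212, 213, 214, 213, 213, 204, 180, 152, 145, 171, 192, 201, 203, 203, 203, 202, 202, 203, 202, 203, 206, 211]
[(34, 213), (35, 214), (36, 213), (37, 214), (38, 212), (39, 205), (40, 195), (41, 194), (42, 197), (43, 197), (44, 197), (45, 197)]
[(194, 198, 203), (195, 199, 202), (196, 197, 202), (197, 197, 201), (198, 195, 201), (199, 196, 201), (200, 196, 199), (201, 198, 198), (202, 202, 201), (203, 209, 207), (204, 212, 212), (205, 213, 213), (206, 212, 213), (207, 213, 213)]
```

View pics/c3.png

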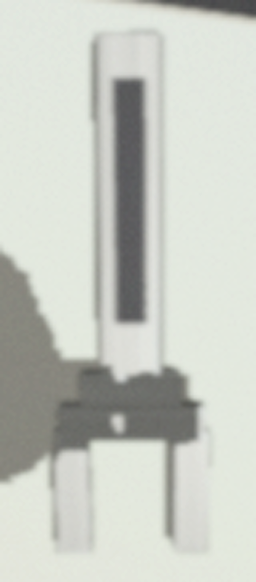

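```bash
python3 - <<'E'
from h import *
d=np.load("pics/w1.npz");K,R,t=wristcam(d,d)
pts={"end":(325.2,39.8),"h60":(325.2,60),"h120":(325.5,120),"slot":(326.1,196),"tip":(326.3,202.5),"inL":(313,196),"inR":(339.3,196)}
P={k:ray(K,R,t,*p,.028)*1000 for k,p in pts.items()}
for k in P: print(k,P[k].round(1))
print("len",np.linalg.norm(P["end"]-P["tip"]))
dv=P["h60"]-P["slot"]; print("yaw",np.degrees(np.arctan2(dv[1],dv[0])))
im=d["color"]; m=(im.min(2)>120).astype(np.uint8); m=cv2.morphologyEx(m,cv2.MORPH_CLOSE,np.ones((9,9)))
m[:,:240]=0;m[:,480:]=0;m[250:]=0
print(rectfit(m,K,R,t,.012))
# top camera
d=np.load("pics/top0.npz");K,R,t=d["mtx"],d["R"],d["t"]
print(ray(K,R,t,351.3,210.3,.028),ray(K,R,t,407.1,211,.028))
print(rows_for([.445,-.14,.25],Rdown(9)))
E
```

```text
end [ 447.  -165.2   28. ]
h60 [ 447. -186.   28.]
h120 [ 447.4 -252.3   28. ]
slot [ 448.3 -347.4   28. ]
tip [ 448.6 -356.2   28. ]
inL [ 431.4 -347.4   28. ]
inR [ 465.3 -347.5   28. ]
len 191.00058302213404
yaw 90.444083257834
[((248, 21, 216, 226), ((474.9809265136719, -284.79052734375), (259.0674743652344, 239.7896270751953), 82.37379455566406))]
[ 0.44583761 -0.1631701   0.028     ] [ 0.44352974 -0.35495046  0.028     ]
(array([-17.13,   0.  ,   0.05]), array([ 0.01, -1.14,  0.  ]))
```

Wrist measurement checks out: the spanner comes to 191 mm long and the slot to 33.9 mm. I'll look at the press close up before grasping.

```bash
python3 - <<'E'
from h import *
print(rows_for([.549,.001,.30],Rdown(9)))
E
```

```text
(array([-31.25,  -5.01,  10.41]), array([ 0.01, -1.14,  0.  ]))
```

```bash
python3 -m jog '[0,-4,-1,1.3,0,-0.2,0, 0,-10,-2,3.3,0,-0.4,0, 0,-16,-3,5.3,0,-0.6,0, 0,-22,-4,7.3,0,-0.8,0, 0,-27.5,-4.8,9.2,0,-1,0, 0,-31.2,-5,10.4,0,-1.13,0, 0,-31.2,-5,10.4,0,-1.13,0, 0,-31.2,-5,10.4,0,-1.13,0]'
cat > snap.py <<'E'
import sys
from h import *
name,cam_=sys.argv[1],sys.argv[2]
s=get_state();print(s["position"].round(4),s["contact_force"].round(1),s["qpos"].round(2),s["clock"])
im=get_image(cam_);cv2.imwrite(f"pics/{name}.png",im["color"])
np.savez(f"pics/{name}.npz",position=s["position"],ee_rot=s["ee_rot"],**{k:np.array(v) for k,v in im.items()})
E
python3 snap.py w2 wrist
```

```text
clock: 2.33
position: [0.5486, -0.0001, 0.3]
ee_rot: [-0.537, 0.538, -0.46, 0.46]
contact_force: [-1.1, -0.1, 0.5]
width: 0.0854
[ 5.486e-01 -1.000e-04  3.000e-01] [-1.1 -0.1  0.5] [-0.13  0.21  1.43 -0.    1.5  -0.28] 2.325
```

View pics/w2.png

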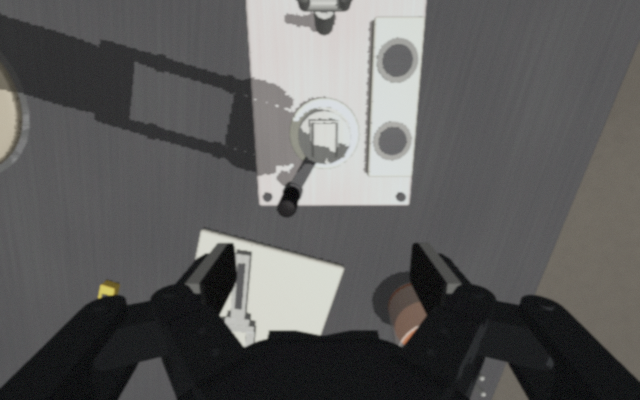

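```bash
python3 - <<'E'
from h import *
im=cv2.imread("pics/w2.png")
cv2.imwrite("pics/c4.png",cv2.resize(im[0:225,240:430],None,fx=2.6*1,fy=2.6,interpolation=cv2.INTER_CUBIC))
cv2.imwrite("pics/c5.png",cv2.resize(im[90:180,280:370],None,fx=6,fy=6,interpolation=cv2.INTER_CUBIC))
E
```

```text
(no output)
```

View pics/c4.png

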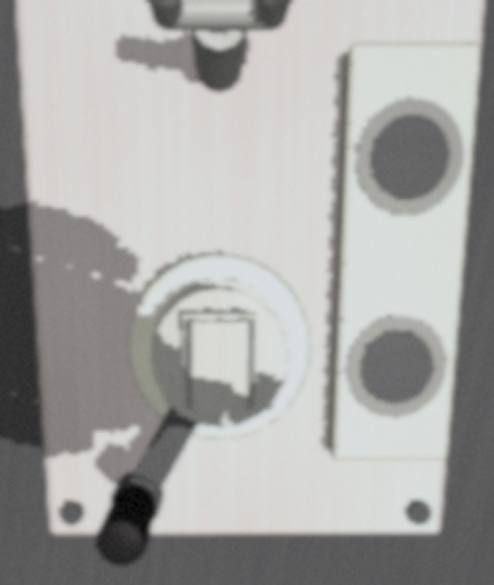

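View pics/c5.png

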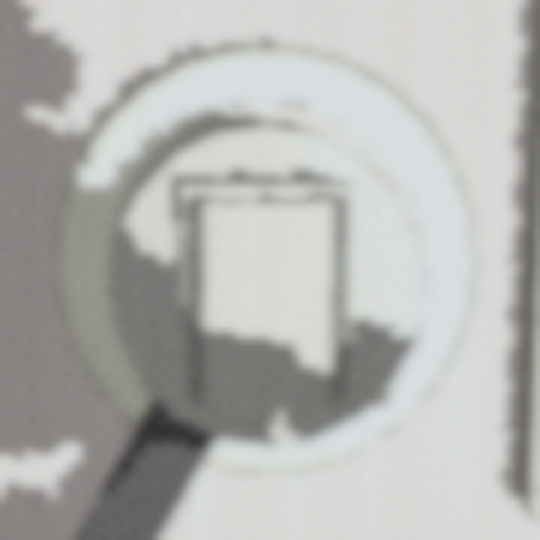

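```bash
python3 - <<'E'
from h import *
d=np.load("pics/w2.npz");K,R,t=wristcam(d,d)
f=lambda u,v,z: (ray(K,R,t,u,v,z)*1000).round(1)
c5=lambda x,y:(280+x/6,90+y/6)
c4=lambda x,y:(240+x/2.6,y/2.6)
for n,p,z in [("topL",c5(203,265),.132),("topR",c5(332,265),.132),("topback",c5(267,200),.132),("house",c5(265,256),.055),("hL",c5(62,256),.055),("hR",c5(468,256),.055),("hT",c5(265,45),.055),("hB",c5(265,468),.055),("colL",c5(110,275),.105),("colR",c5(420,275),.105),("knobtop",c4(122,541),.137),("plBL",c4(50,533),.018),("plBR",c4(440,533),.018),("plL",c4(20,50),.018)]:
    print(n,p,f(*p,z))
# predicted from top camera: 
a=np.radians(8.98);sp=np.array([543.0,40.4])
Rp=np.array([[np.cos(a),-np.sin(a)],[np.sin(a),np.cos(a)]])
for q in [(-100,-110),(130,-110)]: print(sp+Rp@q)
E
```

```text
topL (313.8333333333333, 134.16666666666666) [532.2  44.  132. ]
topR (335.3333333333333, 134.16666666666666) [554.2  47.4 132. ]
topback (324.5, 123.33333333333334) [541.4  56.5 132. ]
house (324.1666666666667, 132.66666666666666) [543.7  41.5  55. ]
hL (290.3333333333333, 132.66666666666666) [500.5  34.7  55. ]
hR (358.0, 132.66666666666666) [586.9  48.3  55. ]
hT (324.1666666666667, 97.5) [536.9  84.1  55. ]
hB (324.1666666666667, 168.0) [550.9  -4.3  55. ]
colL (298.3333333333333, 135.83333333333334) [514.7  37.2 105. ]
colR (350.0, 135.83333333333334) [572.3  46.2 105. ]
knobtop (286.9230769230769, 208.07692307692307) [514.9 -38.9 137. ]
plBL (259.2307692307692, 205.0) [463.7 -82.9  18. ]
plBR (409.2307692307692, 205.0) [688.5 -47.5  18. ]
plL (247.69230769230768, 19.23076923076923) [425.1 164.4  18. ]
[461.39557696 -83.86068622]
[688.57644082 -47.96005816]
```

```bash
python3 - <<'E'
from h import *
d=np.load("pics/w2.npz");K,R,t=wristcam(d,d)
print(ray(K,R,t,240+219/2.6,2,.135))
print(rows_for([.4475,-.2608,.07],Rdown(0.4)),rows_for([.4475,-.2608,.015],Rdown(0.4)))
E
```

```text
[0.52424375 0.16314019 0.135     ]
(array([ 24.15,  23.04, -13.99]), array([0.01, 1.06, 0.01])) (array([ 24.14,  28.54, -13.98]), array([0.01, 1.06, 0.01]))
```

```bash
python3 -m jog '[0,3,2,-1.7,0,0.2,0, 0,8,5,-4.6,0,0.4,0, 0,13,9,-7.5,0,0.6,0, 0,18,13,-10.4,0,0.8,0, 0,22.5,17.5,-13,0,1.06,0, 0,24.1,22,-14,0,1.06,0, 0,24.15,23,-14,0,1.06,0, 0,24.15,23,-14,0,1.06,0]'
python3 - <<'E'
from h import *
print(rows_for([.4475,-.2608,.015],Rdown(0.4)),get_state()["position"])
E
python3 snap.py w3 wrist
```

```text
clock: 3.38
position: [0.4463, -0.2602, 0.0689]
ee_rot: [-0.501, 0.502, -0.5, 0.497]
contact_force: [-0.1, 0.7, -0.2]
width: 0.0853
(array([0.07, 5.39, 0.13]), array([ 0.02, -0.01, -0.02])) [ 0.44633006 -0.26024802  0.06886127]
[ 0.4463 -0.2602  0.0689] [-0.1  0.7 -0.2] [-0.66  0.34  1.86 -0.    0.94 -0.67] 3.375
```

View pics/w3.png

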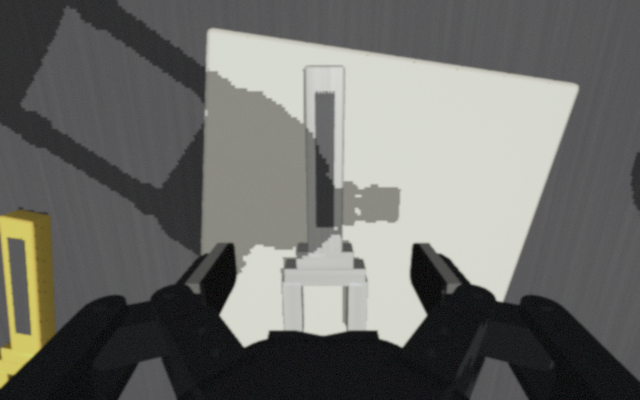

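```bash
python3 -m jog '[0,0.05,2,0.1,0,0,0, 0,0.05,4.2,0.1,0,0,0, 0,0.05,5.3,0.1,0,0,0, 0,0.05,5.3,0.1,0,0,0, 255,0.05,5.3,0.1,0,0,0, 255,0.05,5.3,0.1,0,0,0, 255,0.05,5.3,0.1,0,0,0, 255,0.05,5.3,0.1,0,0,0, 255,0.05,5.3,0.1,0,0,0, 255,0.05,5.3,0.1,0,0,0]' 90
python3 snap.py w4 wrist
```

```text
clock: 4.68
position: [0.4493, -0.2597, 0.0181]
ee_rot: [-0.502, 0.503, -0.498, 0.498]
contact_force: [-2.2, 1.4, 6.0]
width: 0.0214
[ 0.4493 -0.2597  0.0181] [-2.2  1.4  6. ] [-0.66  0.41  1.92 -0.    0.82 -0.67] 4.675
```

View pics/w4.png

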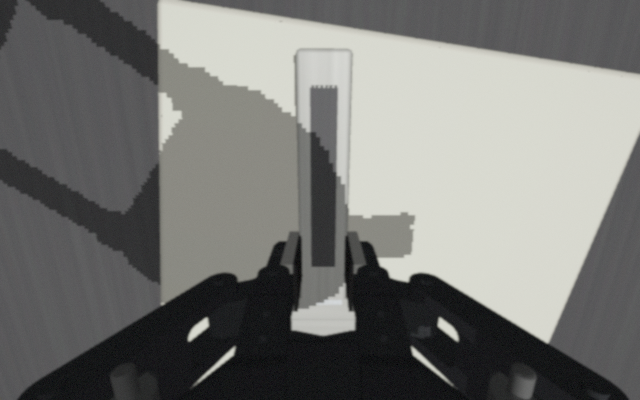

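The handle is between the pads at (323,250), and the reading is 21 mm against 24 mm nominal. I'll lift and check that it holds.

```bash
python3 -m jog '[255,0,-1,0,0,0,0, 255,0,-4,0,0,0,0, 255,0,-9,0,0,0,0, 255,0,-14,0,0,0,0, 255,0,-17,0,0,0,0, 255,0,-17,0,0,0,0, 255,0,-17,0,0,0,0]'
python3 snap.py w5 wrist; python3 - <<'E'
from h import *
s=get_state();print(s["moment"],s["width"],q2R(s["ee_rot"]).round(4).tolist())
E
```

```text
clock: 5.6
position: [0.4485, -0.2587, 0.1856]
ee_rot: [-0.502, 0.503, -0.499, 0.496]
contact_force: [-0.4, -0.4, -4.0]
width: 0.0212
[ 0.4485 -0.2587  0.1856] [-0.4 -0.4 -4. ] [-0.66  0.22  1.7   0.    1.23 -0.67] 5.6
[ 0.04241989 -0.00544368 -0.07689052] 0.021064876812986334 [[0.0095, -0.0036, 0.9999], [-1.0, 0.0028, 0.0095], [-0.0028, -1.0, -0.0036]]
```

View pics/w5.png

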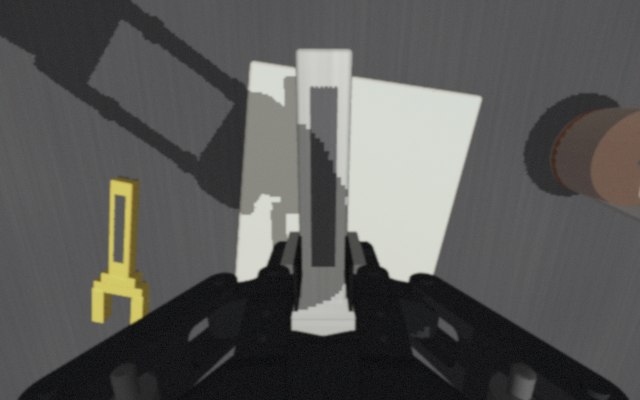

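```bash
python3 - <<'E'
from h import *
im=cv2.imread("pics/w5.png");b=im.astype(int).sum(2)//3
for r in (60,70,90,120): print(r,b[r,290:303].tolist(),b[r,345:360].tolist())
print(b[42:56,324].tolist())
T=np.load("pics/w5.npz")["tool_from_camera"];K=np.load("pics/w5.npz")["mtx"]
# end edge: handle top at tool y = +0.006-0.016 = -0.010
def toolray(u,v,y):
    dv=T[:3,:3]@np.linalg.solve(K,[u,v,1.]);c=T[:3,3];return (c+dv*(y-c[1])/dv[1])*1000
for y in (-.006,-.008,-.010,-.012): print(y,toolray(297,60,y).round(1),toolray(351.5,60,y).round(1),toolray(324,49.5,y).round(1),toolray(323.5,267,y).round(1),toolray(323.5,87,y).round(1))
E
```

```text
60 [89, 85, 85, 90, 95, 112, 143, 164, 180, 190, 195, 196, 197] [209, 209, 205, 199, 191, 176, 153, 122, 97, 90, 91, 89, 89, 88, 91]
70 [211, 212, 210, 210, 200, 177, 158, 163, 177, 189, 195, 196, 197] [208, 207, 204, 196, 186, 169, 139, 105, 91, 88, 90, 88, 91, 91, 91]
90 [134, 135, 136, 134, 132, 131, 134, 152, 169, 184, 191, 194, 195] [206, 204, 199, 189, 178, 171, 183, 201, 211, 214, 214, 214, 215, 214, 214]
120 [135, 137, 134, 135, 134, 131, 130, 143, 162, 178, 186, 190, 193] [203, 199, 191, 180, 172, 178, 197, 210, 214, 214, 214, 214, 214, 214, 214]
[87, 88, 88, 88, 88, 92, 119, 154, 173, 187, 195, 203, 203, 203]
-0.006 [-91.   -6.  -10.9] [-91.   -6.   12.4] [-95.1  -6.    0.6] [ 7.8 -6.   0.5] [-80.2  -6.    0.4]
-0.008 [-90.7  -8.  -10.7] [-90.7  -8.   12.2] [-94.7  -8.    0.6] [ 6.7 -8.   0.5] [-80.   -8.    0.4]
-0.01 [-90.4 -10.  -10.5] [-90.4 -10.   12. ] [-94.4 -10.    0.6] [  5.5 -10.    0.5] [-79.9 -10.    0.4]
-0.012 [-90.1 -12.  -10.4] [-90.1 -12.   11.8] [-94.  -12.    0.6] [  4.4 -12.    0.5] [-79.8 -12.    0.4]
```

```bash
python3 - <<'E'
from h import *
print(rows_for([.5319,.1146,.200],Rdown(8.97)))
E
```

```text
(array([-37.24,  -1.41,   8.71]), array([ 0.02, -1.05, -0.02]))
```

```bash
python3 -m jog '[255,-3,-0.5,0.6,0,-0.1,0, 255,-8,-1,1.8,0,-0.3,0, 255,-13.5,-1.4,3.1,0,-0.5,0, 255,-19,-1.4,4.4,0,-0.6,0, 255,-24.5,-1.4,5.7,0,-0.8,0, 255,-30,-1.4,7,0,-0.9,0, 255,-34,-1.4,8,0,-1,0, 255,-36.5,-1.4,8.55,0,-1.05,0, 255,-37.25,-1.4,8.7,0,-1.05,0, 255,-37.25,-1.4,8.7,0,-1.05,0, 255,-37.25,-1.4,8.7,0,-1.05,0]'
python3 snap.py w6 wrist;python3 snap.py t6 top;python3 snap.py s6 scene
python3 - <<'E'
from h import *
im=cv2.imread("pics/t6.png")
a=cv2.resize(im[130:225,225:345],None,fx=4,fy=4,interpolation=cv2.INTER_CUBIC)
im=cv2.imread("pics/s6.png")
b=cv2.resize(im[140:240,305:405],None,fx=3.8,fy=3.8,interpolation=cv2.INTER_CUBIC)
cv2.imwrite("pics/c6.png",a);cv2.imwrite("pics/c7.png",b)
print(rows_for([.5319,.1146,.200],Rdown(8.97)))
E
```

```text
clock: 7.02
position: [0.5327, 0.1125, 0.2007]
ee_rot: [-0.537, 0.538, -0.46, 0.46]
contact_force: [-0.5, -0.7, -5.4]
width: 0.0214
[0.5327 0.1125 0.2007] [-0.5 -0.7 -5.4] [ 0.08  0.25  1.62 -0.    1.27 -0.07] 7.025
[0.5328 0.1125 0.201 ] [ 0.3 -1.  -5.6] [ 0.08  0.25  1.62 -0.    1.27 -0.07] 7.075
[0.5329 0.1125 0.2011] [ 0.1 -0.1 -4.3] [ 0.08  0.25  1.62 -0.    1.27 -0.07] 7.125
(array([-0.21,  0.13, -0.08]), array([ 0.  , -0.01,  0.  ]))
```

View pics/w6.png

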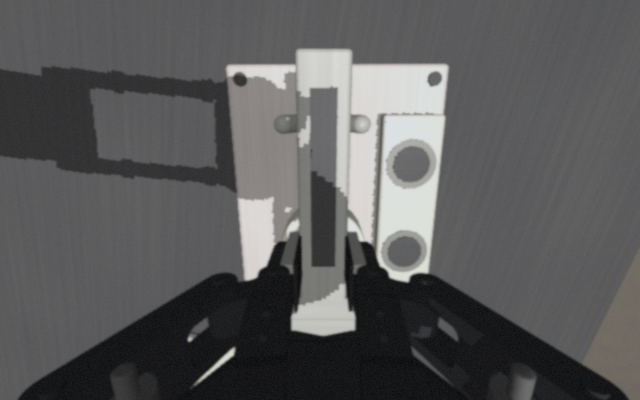

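View pics/c6.png

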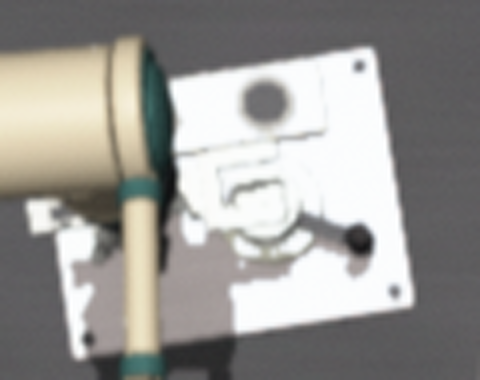

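View pics/c7.png

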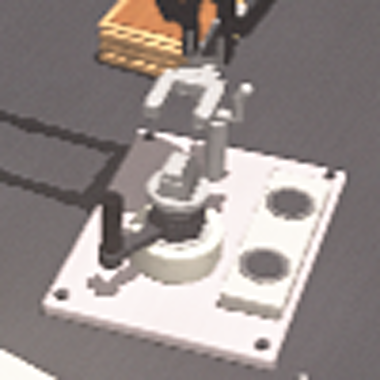

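```bash
python3 - <<'E'
from h import *
im=cv2.imread("pics/w6.png")
cv2.imwrite("pics/c8.png",cv2.resize(im[40:200,255:385],None,fx=4,fy=3.7,interpolation=cv2.INTER_CUBIC))
d=np.load("pics/w6.npz");K,R,t=wristcam(d,d)
Rt=q2R(d["ee_rot"]);p=d["position"]
tl=lambda X:(Rt.T@(X-p)*1000).round(1)
for u in (273.5,370.5,322): print(u,tl(ray(K,R,t,u,124,.138)),ray(K,R,t,u,124,.138).round(4))
T=d["tool_from_camera"]
s=np.array([.5438,.0405]);print("spindle in tool",tl(np.array([*s,.105])), "rest",tl(np.array([.5227,.1739,.1045])))
E
```

```text
273.5 [-61.3  62.7 -33.3] [0.4902 0.1679 0.138 ]
370.5 [-61.3  62.6  32.5] [0.5552 0.178  0.138 ]
322 [-61.3  62.7  -0.4] [0.5227 0.1729 0.138 ]
spindle in tool [72.8 95.8  0. ] rest [-62.3  96.2  -0.2]
```

View pics/c8.png

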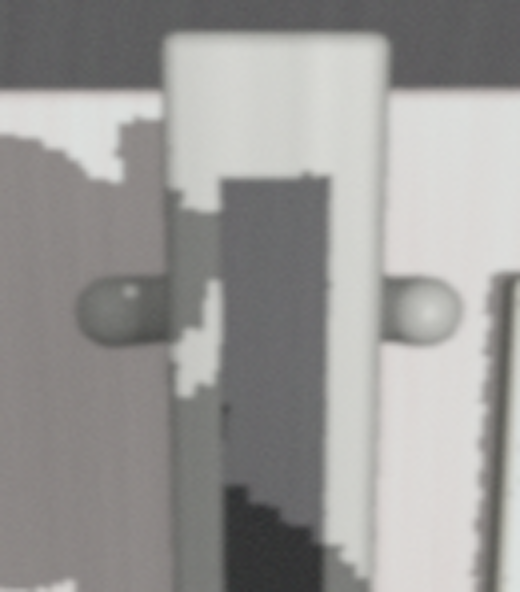

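```bash
python3 -m jog '[255,-0.18,1,-0.05,0,0,0, 255,-0.18,3.5,-0.05,0,0,0, 255,-0.18,5.5,-0.05,0,0,0, 255,-0.18,6.5,-0.05,0,0,0, 255,-0.18,7,-0.05,0,0,0, 255,-0.18,7.3,-0.05,0,0,0, 255,-0.18,7.3,-0.05,0,0,0]'
python3 snap.py s7 scene;python3 snap.py w7 wrist
python3 - <<'E'
from h import *
im=cv2.imread("pics/s7.png")
b=cv2.resize(im[140:240,305:405],None,fx=5,fy=5,interpolation=cv2.INTER_CUBIC)
cv2.imwrite("pics/c9.png",b)
E
```

```text
clock: 8.05
position: [0.5326, 0.1154, 0.1286]
ee_rot: [0.538, -0.537, 0.459, -0.46]
contact_force: [-0.4, 0.3, -4.9]
width: 0.0212
[0.5326 0.1154 0.1286] [-0.4  0.3 -4.9] [ 0.09  0.31  1.73 -0.    1.1  -0.07] 8.05
[0.5327 0.1154 0.1288] [-0.6 -0.6 -3.6] [ 0.09  0.31  1.73 -0.    1.1  -0.07] 8.1
```

View pics/w7.png

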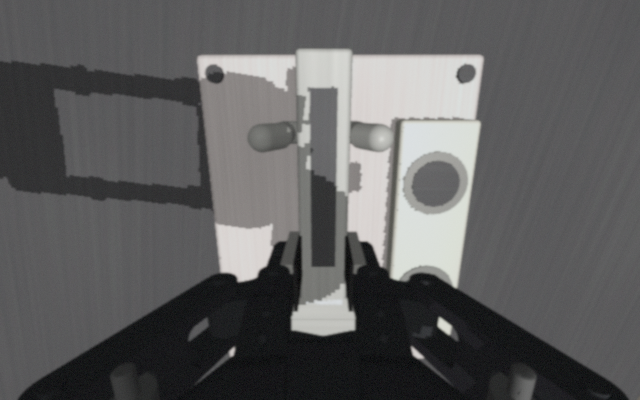

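View pics/c9.png

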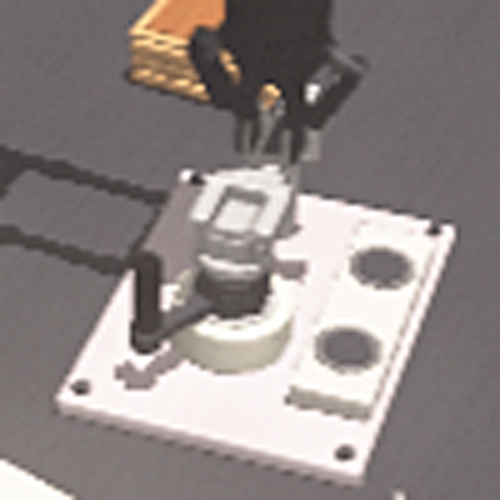

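```bash
python3 - <<'E'
from h import *
im=cv2.imread("pics/w7.png")
cv2.imwrite("pics/c10.png",cv2.resize(im[40:180,235:405],None,fx=4.5,fy=4,interpolation=cv2.INTER_CUBIC))
print(rows_for([.5319,.1146,.111],Rdown(8.97)))
E
```

```text
(array([ 0.06,  1.78, -0.1 ]), array([-0.01, -0.  ,  0.  ]))
```

View pics/c10.png

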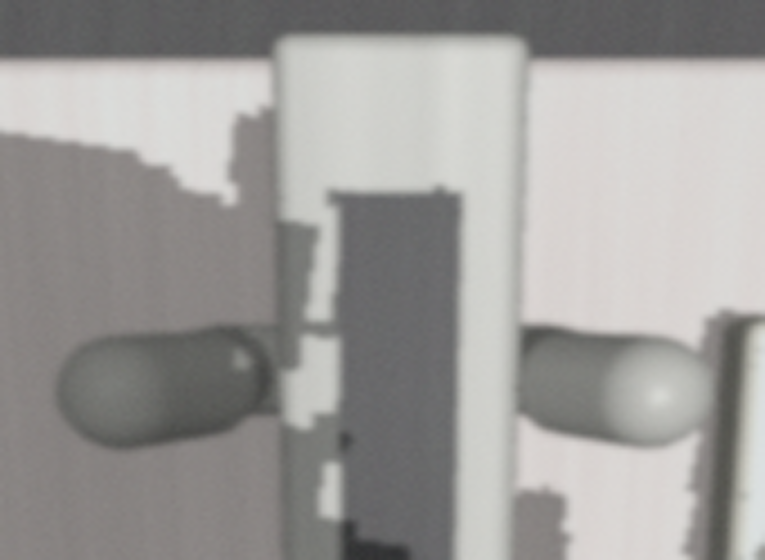

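```bash
python3 -m jog '[255,0.05,0.2,-0.08,0,0,0, 255,0.05,0.4,-0.15,0,0,0, 255,0.05,0.4,-0.15,0,0,0, 255,0.05,0.4,-0.15,0,0,0]'
python3 snap.py w8 wrist
python3 - <<'E'
from h import *
im=cv2.imread("pics/w8.png")
cv2.imwrite("pics/c11.png",cv2.resize(im[40:180,235:405],None,fx=4.5,fy=4,interpolation=cv2.INTER_CUBIC))
print(rows_for([.5319,.1146,.111],Rdown(8.97)))
E
```

```text
clock: 8.65
position: [0.531, 0.1146, 0.1243]
ee_rot: [-0.537, 0.537, -0.459, 0.46]
contact_force: [-0.7, 0.1, -5.9]
width: 0.0211
[0.531  0.1146 0.1243] [-0.7  0.1 -5.9] [ 0.08  0.31  1.74 -0.    1.09 -0.07] 8.65
(array([0.02, 1.33, 0.09]), array([-0., -0.,  0.]))
```

View pics/c11.png

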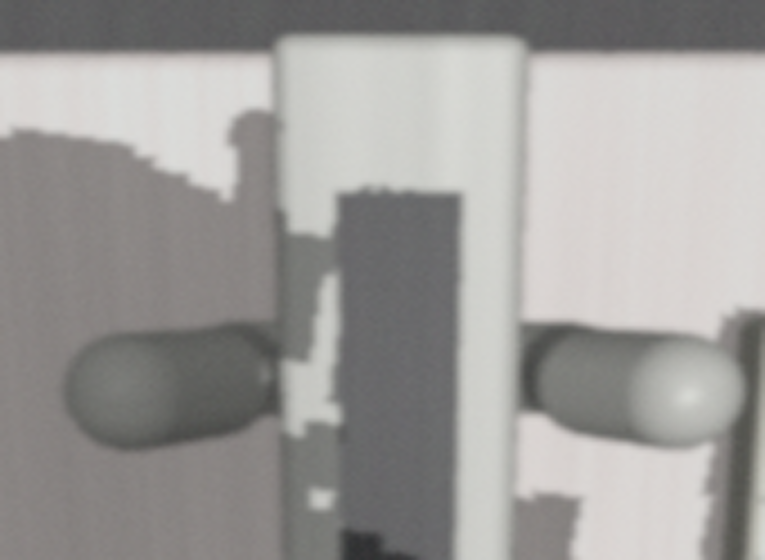

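```bash
python3 -m jog '[255,0,0.3,0.03,0,0,0, 255,0,0.6,0.03,0,0,0, 255,0,0.9,0.03,0,0,0, 255,0,1.1,0.03,0,0,0, 255,0,1.1,0.03,0,0,0]'
```

```text
clock: 9.32
position: [0.5311, 0.1146, 0.113]
ee_rot: [-0.537, 0.538, -0.46, 0.459]
contact_force: [-0.1, -0.3, -4.9]
width: 0.0211
```

```bash
python3 -m jog '[255,0,0.15,0,0,0,0, 255,0,0.25,0,0,0,0, 255,0,0.25,0,0,0,0]'; python3 snap.py w9 wrist; python3 snap.py s9 scene
python3 - <<'E'
from h import *
im=cv2.imread("pics/s9.png")
b=cv2.resize(im[140:240,305:405],None,fx=5,fy=5,interpolation=cv2.INTER_CUBIC)
cv2.imwrite("pics/c12.png",b)
E
```

```text
clock: 9.7
position: [0.5313, 0.1147, 0.111]
ee_rot: [0.538, -0.537, 0.459, -0.46]
contact_force: [0.1, -0.2, -3.7]
width: 0.0213
[0.5313 0.1147 0.111 ] [ 0.1 -0.2 -3.7] [ 0.08  0.32  1.76 -0.    1.06 -0.07] 9.7
[0.5314 0.1147 0.111 ] [-1.3 -0.2 -4.3] [ 0.08  0.32  1.76 -0.    1.06 -0.07] 9.75
```

View pics/w9.png

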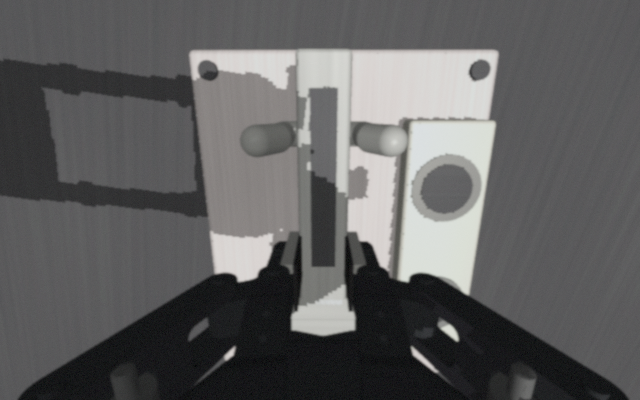

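View pics/c12.png

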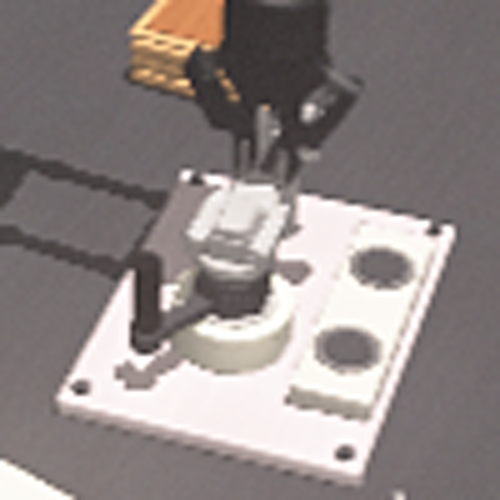

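The jaws straddle the flats and the handle is between the prongs, which sit at (260,140) and (385,140). It isn't seated yet, so I'll keep lowering until contact.

```bash
python3 -m jog '[255,0,0.1,0,0,0,0, 255,0,0.2,0,0,0,0, 255,0,0.2,0,0,0,0]';python3 -m jog '[255,0,0.1,0,0,0,0, 255,0,0.2,0,0,0,0, 255,0,0.2,0,0,0,0]';
```

```text
clock: 10.18
position: [0.5313, 0.1147, 0.1107]
ee_rot: [0.538, -0.537, 0.459, -0.46]
contact_force: [-3.8, -0.1, 9.6]
width: 0.0211
clock: 10.55
position: [0.5314, 0.1147, 0.1106]
ee_rot: [0.538, -0.537, 0.459, -0.46]
contact_force: [-6.7, -0.4, 20.8]
width: 0.0209
```

```bash
python3 -m jog '[255,0,-0.35,0,0,0,0, 255,0,-0.35,0,0,0,0, 120,0,-0.35,0,0,0,0, 60,0,-0.35,0,0,0,0, 0,0,-0.35,0,0,0,0, 0,0,-0.35,0,0,0,0, 0,0,-3,0,0,0,0, 0,0,-8,0,0,0,0, 0,0,-9,0,0,0,0, 0,0,-9,0,0,0,0]'; python3 snap.py w10 wrist; python3 snap.py s10 scene
python3 - <<'E'
from h import *
im=cv2.imread("pics/s10.png")
b=cv2.resize(im[140:240,305:405],None,fx=5,fy=5,interpolation=cv2.INTER_CUBIC)
cv2.imwrite("pics/c13.png",b)
E
```

```text
clock: 11.8
position: [0.5314, 0.1147, 0.1972]
ee_rot: [0.538, -0.537, 0.459, -0.46]
contact_force: [-0.1, 0.8, -0.8]
width: 0.0855
[0.5314 0.1147 0.1972] [-0.1  0.8 -0.8] [ 0.08  0.25  1.63 -0.    1.26 -0.07] 11.8
[0.5306 0.1146 0.196 ] [0.4 0.3 1.2] [ 0.08  0.25  1.63 -0.    1.26 -0.07] 11.85
```

View pics/w10.png

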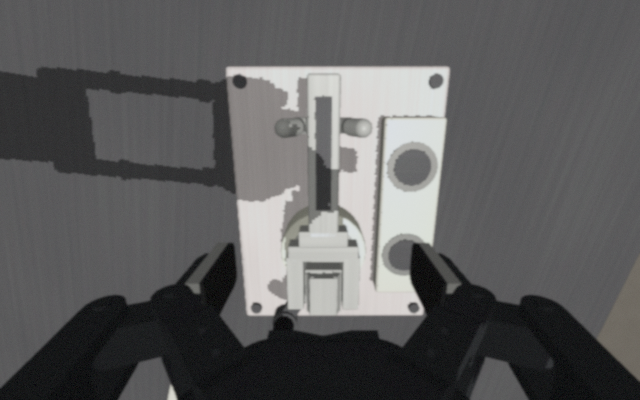

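View pics/c13.png

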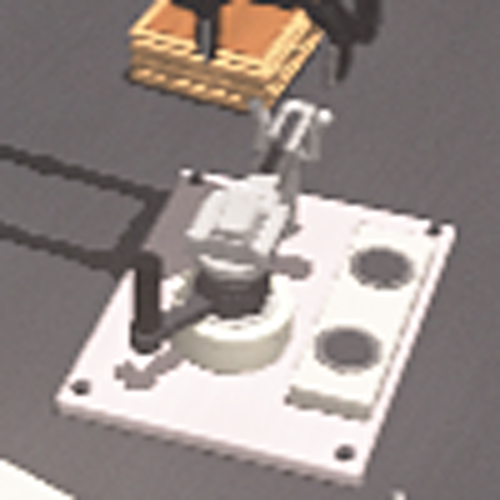

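```bash
python3 - <<'E'
from h import *
print(rows_for([.5147,-.0394,.200],Rdown(-20)))
E
```

```text
(array([14.97, -0.45, -3.93]), array([0.02, 3.62, 0.  ]))
```

```bash
python3 -m jog '[0,4,-0.4,-1,0,1.2,0, 0,9,-0.4,-2.4,0,2.4,0, 0,13,-0.4,-3.5,0,3.4,0, 0,15,-0.4,-3.9,0,3.6,0, 0,15,-0.4,-3.9,0,3.6,0, 0,15,-0.4,-3.9,0,3.6,0]'; python3 snap.py w11 wrist
python3 - <<'E'
from h import *
print(rows_for([.5147,-.0394,.098],Rdown(-20)))
E
```

```text
clock: 12.65
position: [0.5155, -0.0387, 0.1998]
ee_rot: [0.406, -0.407, 0.579, -0.578]
contact_force: [-0.4, 0.1, -0.4]
width: 0.0852
[ 0.5155 -0.0387  0.1998] [-0.4  0.1 -0.4] [-0.21  0.21  1.68  0.    1.26  0.14] 12.65
(array([ 0.12, 10.21, -0.05]), array([ 0.01,  0.03, -0.  ]))
```

View pics/w11.png

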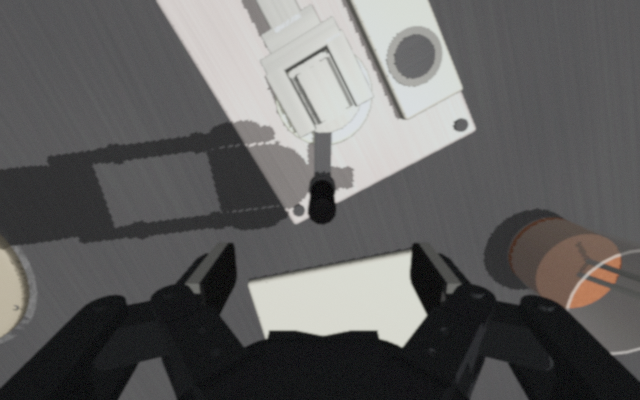

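Jaws centred on the knob at (322,207). Lowering and gripping it.

```bash
python3 -m jog '[0,0.1,3,0,0,0,0, 0,0.1,7,0,0,0,0, 0,0.1,9.8,0,0,0,0, 0,0.1,10.2,0,0,0,0, 0,0.1,10.2,0,0,0,0, 255,0.1,10.2,0,0,0,0, 255,0.1,10.2,0,0,0,0, 255,0.1,10.2,0,0,0,0, 255,0.1,10.2,0,0,0,0, 255,0.1,10.2,0,0,0,0, 255,0.1,10.2,0,0,0,0]' 50; python3 snap.py w12 wrist
```

```text
clock: 14.08
position: [0.5157, -0.0406, 0.0993]
ee_rot: [-0.406, 0.406, -0.579, 0.579]
contact_force: [-0.8, -0.6, 5.8]
width: 0.0208
[ 0.5157 -0.0406  0.0993] [-0.8 -0.6  5.8] [-0.21  0.3   1.83 -0.    1.01  0.13] 14.075
```

View pics/w12.png

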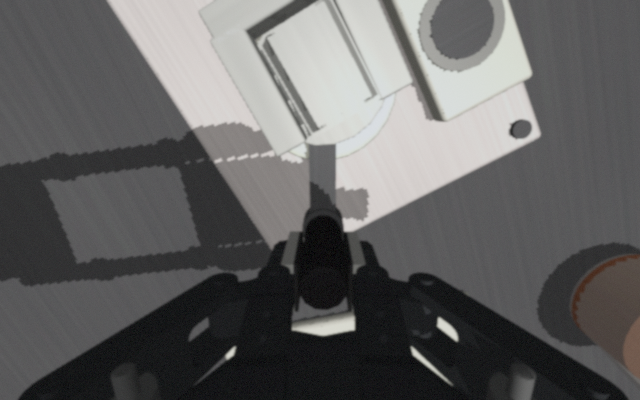

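```bash
cat >> h.py <<'E'
def arc(phis,c=np.array([.5438,.0405])):
    s=get_state();p=np.array(s["position"]);R0=q2R(s["ee_rot"])
    for f in phis:
        Q=Rn.from_euler('z',-f,degrees=True).as_matrix()
        v=p.copy();v[:2]-=c
        v=Q@v;v[:2]+=c
        d,w=rows_for(v,Q@R0,p,R0);print(f,d.tolist(),w.tolist())
E
python3 -c "
from h import *
arc([2,5,10,15,20,25,30,35,40,45,50,55])"
```

```text
2 [-0.0, -0.0, -0.3] [-0.0, 0.25, -0.0]
5 [-0.02, -0.0, -0.75] [-0.0, 0.62, -0.0]
10 [-0.11, -0.0, -1.49] [-0.0, 1.25, -0.0]
15 [-0.26, -0.0, -2.23] [-0.0, 1.87, -0.0]
20 [-0.48, -0.0, -2.94] [-0.0, 2.5, -0.0]
25 [-0.76, -0.0, -3.64] [-0.0, 3.12, -0.0]
30 [-1.09, -0.0, -4.31] [-0.0, 3.75, -0.0]
35 [-1.49, -0.0, -4.94] [-0.0, 4.37, -0.0]
40 [-1.94, -0.0, -5.54] [-0.0, 5.0, -0.0]
45 [-2.43, -0.0, -6.1] [-0.0, 5.62, -0.0]
50 [-2.98, -0.0, -6.62] [-0.0, 6.25, -0.0]
55 [-3.57, -0.0, -7.08] [-0.0, 6.87, -0.0]
```

```bash
python3 -m jog '[255,0,0,-0.3,0,0.25,0, 255,-0.02,0,-0.75,0,0.62,0, 255,-0.11,0,-1.5,0,1.25,0, 255,-0.26,0,-2.23,0,1.87,0, 255,-0.48,0,-2.94,0,2.5,0, 255,-0.76,0,-3.64,0,3.12,0, 255,-1.09,0,-4.3,0,3.75,0, 255,-1.09,0,-4.3,0,3.75,0, 255,-1.09,0,-4.3,0,3.75,0]'; python3 snap.py w13 wrist;python3 -c "
from h import *
s=get_state();p=s['position'][:2]-[.5438,.0405];print(np.hypot(*p),np.degrees(np.arctan2(p[1],p[0]))%360,s['moment'],s['width'])
arc([5,10,15,20,25,28,30,32,34])"
```

```text
clock: 15.25
position: [0.4795, -0.0158, 0.0993]
ee_rot: [-0.243, 0.243, -0.664, 0.664]
contact_force: [-0.3, 0.5, 7.1]
width: 0.0209
[ 0.4795 -0.0158  0.0993] [-0.3  0.5  7.1] [-0.18  0.25  1.9   0.    0.98  0.69] 15.25
0.08548381984658326 221.19955416669123 [-0.05277168  0.11828376 -0.05343202] 0.020834847684751592
5 [-0.02, -0.0, -0.75] [0.0, 0.62, -0.0]
10 [-0.1, -0.0, -1.49] [0.0, 1.25, -0.0]
15 [-0.25, -0.0, -2.22] [0.0, 1.87, -0.0]
20 [-0.47, -0.0, -2.93] [0.0, 2.5, -0.0]
25 [-0.74, -0.0, -3.63] [0.0, 3.12, -0.0]
28 [-0.93, -0.0, -4.03] [0.0, 3.5, -0.0]
30 [-1.07, -0.0, -4.29] [0.0, 3.75, -0.0]
32 [-1.22, -0.0, -4.55] [0.0, 4.0, -0.0]
34 [-1.38, -0.0, -4.8] [0.0, 4.25, -0.0]
```

View pics/w13.png

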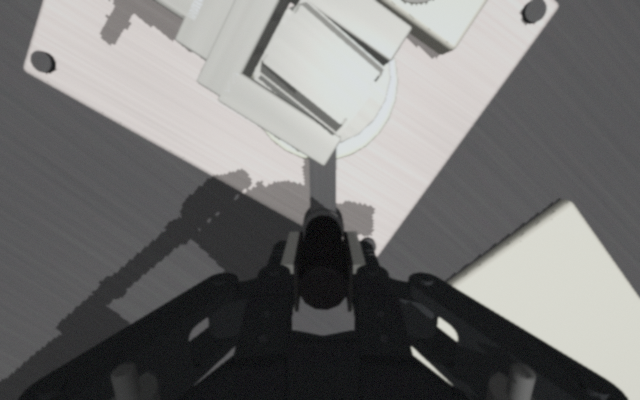

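```bash
python3 -m jog '[255,0,0,-0.4,0,0.35,0, 255,-0.05,0,-1.1,0,0.95,0, 255,-0.17,0,-1.85,0,1.55,0, 255,-0.36,0,-2.6,0,2.2,0, 255,-0.6,0,-3.3,0,2.8,0, 255,-0.93,0,-4.03,0,3.5,0, 255,-1.07,0,-4.3,0,3.75,0, 255,-1.07,0,-4.3,0,3.75,0]'; cat > ang.py <<'E'
from h import *
s=get_state();p=s['position'][:2]-[.5438,.0405];a=np.degrees(np.arctan2(p[1],p[0]))%360
R=q2R(s['ee_rot']);f=R.T@s['contact_force']
print('r',np.hypot(*p).round(4),'ang',a.round(1),'n+s',np.radians(260+8.97-a).round(3),'tool force',f.round(1),'zyaw',np.degrees(np.arctan2(R[1,2],R[0,2])).round(1),s['width'].round(4),s['clock'])
E
python3 ang.py; python3 -c "
from h import *
arc([2,4,6,8,10,12])"
```

```text
clock: 16.3
position: [0.4606, 0.0236, 0.0993]
ee_rot: [-0.064, 0.062, -0.704, 0.705]
contact_force: [1.2, -2.0, 5.9]
width: 0.0205
2 [0.0, -0.0, -0.3] [0.0, 0.25, -0.0]
4 [-0.01, -0.0, -0.59] [0.0, 0.5, -0.0]
6 [-0.03, -0.0, -0.89] [0.0, 0.75, -0.0]
8 [-0.06, -0.0, -1.18] [0.0, 1.0, -0.0]
10 [-0.1, -0.0, -1.48] [0.0, 1.25, -0.0]
12 [-0.15, -0.0, -1.77] [0.0, 1.5, -0.0]Traceback (most recent call last):
  File "ang.py", line 4, in <module>
    print('r',np.hypot(*p).round(4),'ang',a.round(1),'n+s',np.radians(260+8.97-a).round(3),'tool force',f.round(1),'zyaw',np.degrees(np.arctan2(R[1,2],R[0,2])).round(1),s['width'].round(4),s['clock'])
                                                                                                                                                                         ^^^^^^^^^^^^^^^^
AttributeError: 'float' object has no attribute 'round'
```

```bash
sed -i "s/s\['width'\].round(4)/round(s['width'],4)/" ang.py; python3 -m jog '[255,0,0,-0.3,0,0.25,0, 255,-0.01,0,-0.6,0,0.5,0, 255,-0.03,0,-0.9,0,0.75,0, 255,-0.03,0,-0.9,0,0.75,0]'; python3 ang.py;  python3 -m jog '[255,0,0,-0.15,0,0.13,0, 255,0,0,-0.3,0,0.25,0, 255,0,0,-0.3,0,0.25,0]'; python3 ang.py
```

```text
clock: 16.8
position: [0.4594, 0.0324, 0.0993]
ee_rot: [-0.027, 0.025, -0.706, 0.707]
contact_force: [0.9, -2.1, 5.2]
width: 0.0207
r 0.0847 ang 185.5 n+s 1.457 tool force [-0.7 -5.2  2.2] zyaw -85.8 0.0207 16.8
clock: 17.18
position: [0.4593, 0.0352, 0.0993]
ee_rot: [-0.015, 0.013, -0.707, 0.707]
contact_force: [1.7, -2.5, 5.5]
width: 0.021
r 0.0847 ang 183.6 n+s 1.49 tool force [-1.6 -5.5  2.6] zyaw -87.8 0.021 17.175
```

Force is still low. Continuing in small steps until the stop.

```bash
python3 -m jog '[255,0,0,-0.15,0,0.13,0, 255,0,0,-0.3,0,0.25,0, 255,0,0,-0.3,0,0.25,0]'; python3 ang.py;  python3 -m jog '[255,0,0,-0.15,0,0.13,0, 255,0,0,-0.3,0,0.25,0, 255,0,0,-0.3,0,0.25,0]'; python3 ang.py; python3 snap.py w14 wrist
```

```text
clock: 17.55
position: [0.4592, 0.0382, 0.0993]
ee_rot: [-0.002, 0.001, -0.707, 0.708]
contact_force: [0.6, -3.1, 5.5]
width: 0.0206
r 0.0846 ang 181.6 n+s 1.525 tool force [-0.6 -5.5  3.1] zyaw -89.8 0.0206 17.55
clock: 17.92
position: [0.4592, 0.0411, 0.0993]
ee_rot: [0.01, -0.012, -0.707, 0.708]
contact_force: [1.4, -3.1, 5.2]
width: 0.0207
r 0.0846 ang 179.6 n+s 1.56 tool force [-1.5 -5.2  3.1] zyaw -91.8 0.0207 17.925
[0.4592 0.0411 0.0993] [ 1.4 -3.1  5.2] [-0.06  0.23  1.94 -0.    0.97  1.54] 17.925
```

View pics/w14.png

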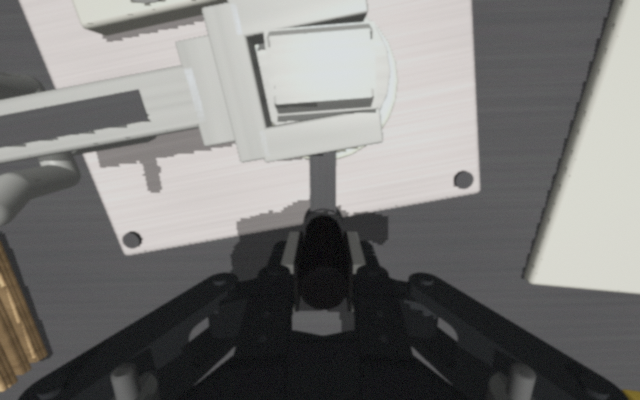

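```bash
python3 -m jog '[255,0,0,-0.15,0,0.13,0, 255,0,0,-0.3,0,0.25,0, 255,0,0,-0.3,0,0.25,0]'; python3 ang.py;  python3 -m jog '[255,0,0,-0.15,0,0.13,0, 255,0,0,-0.3,0,0.25,0, 255,0,0,-0.3,0,0.25,0]'; python3 ang.py
```

```text
clock: 18.35
position: [0.4593, 0.0441, 0.0993]
ee_rot: [0.022, -0.024, -0.706, 0.707]
contact_force: [1.6, -2.5, 5.6]
width: 0.021
r 0.0846 ang 177.6 n+s 1.595 tool force [-1.8 -5.6  2.4] zyaw -93.8 0.021 18.35
clock: 18.73
position: [0.4594, 0.0458, 0.0993]
ee_rot: [0.034, -0.036, -0.705, 0.708]
contact_force: [0.9, -8.1, 4.7]
width: 0.021
r 0.0846 ang 176.4 n+s 1.615 tool force [-1.7 -4.7  8. ] zyaw -95.6 0.021 18.725
```

```bash
python3 -m jog '[255,0,0,-0.15,0,0.1,0, 255,0,0,-0.3,0,0.1,0, 255,0,0,-0.3,0,0.1,0]'; python3 ang.py;  python3 -m jog '[255,0,0,-0.15,0,0,0, 255,0,0,-0.3,0,0,0, 255,0,0,-0.3,0,0,0]'; python3 ang.py; python3 snap.py w15 wrist; python3 snap.py s15 scene
```

```text
clock: 19.1
position: [0.4595, 0.0466, 0.0993]
ee_rot: [0.038, -0.04, -0.703, 0.709]
contact_force: [0.4, -14.4, 5.8]
width: 0.0205
r 0.0845 ang 175.9 n+s 1.625 tool force [-2.  -5.7 14.3] zyaw -96.3 0.0205 19.1
clock: 19.48
position: [0.4595, 0.0472, 0.0993]
ee_rot: [0.038, -0.039, -0.701, 0.711]
contact_force: [-1.5, -24.0, 6.6]
width: 0.021
r 0.0846 ang 175.4 n+s 1.632 tool force [-1.2 -6.3 24.1] zyaw -96.2 0.021 19.475
[0.4595 0.0472 0.0993] [ -1.5 -24.    6.6] [-0.04  0.23  1.94 -0.02  0.97  1.65] 19.475
[0.4595 0.0472 0.0992] [ -1.  -23.6   6.2] [-0.04  0.23  1.94 -0.02  0.97  1.65] 19.525
```

View pics/w15.png

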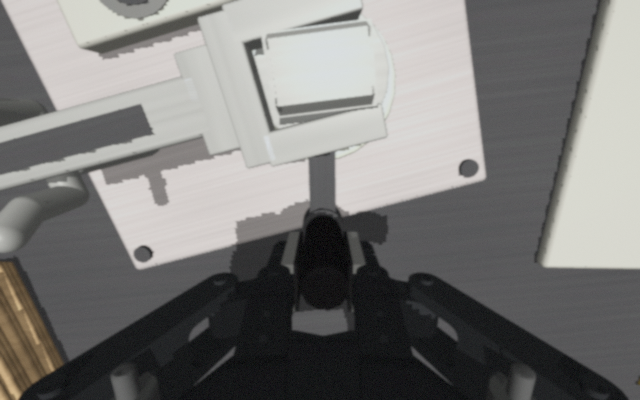

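The force ramps to 24 N and the angle holds still, so the nut is hard against its stop. The spindle is about 0.12–0.13 rad round in the slot, within its play. I'll ease off, release and rise.

```bash
python3 -m jog '[255,0,0,0.2,0,0,0, 255,0,0,0.4,0,0,0, 255,0,0,0.4,0,0,0, 120,0,0,0.5,0,0,0, 60,0,0,0.5,0,0,0, 0,0,0,0.5,0,0,0, 0,0,0,0.5,0,0,0, 0,0,0,0.5,0,0,0, 0,0,-3,0.5,0,0,0, 0,0,-7,0.5,0,0,0, 0,0,-10,0.5,0,0,0, 0,0,-10,0.5,0,0,0]'; python3 ang.py; python3 snap.py w16 wrist; python3 - <<'E'
from h import *
print(rows_for([.5313,.1146,.200],Rdown(8.97)))
E
```

```text
clock: 21.08
position: [0.4598, 0.049, 0.201]
ee_rot: [-0.039, 0.043, 0.706, -0.706]
contact_force: [-0.3, -0.3, 0.0]
width: 0.0852
r 0.0844 ang 174.2 n+s 1.654 tool force [ 0.3 -0.   0.4] zyaw -96.6 0.0852 21.075
[0.4598 0.049  0.201 ] [-0.3 -0.3  0. ] [-0.04  0.12  1.78 -0.    1.23  1.64] 21.075
(array([-6.47, -0.05, -7.35]), array([-1.00e-02, -1.32e+01, -1.00e-02]))
```

View pics/w16.png

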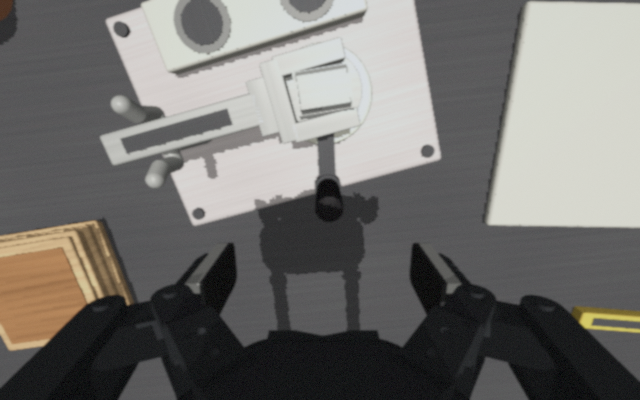

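```bash
python3 - <<'E'
from h import *
im=cv2.imread("pics/w16.png")
cv2.imwrite("pics/c16.png",cv2.resize(im[20:230,90:380],None,fx=2.75,fy=2.75,interpolation=cv2.INTER_CUBIC))
E
```

```text
(no output)
```

View pics/c16.png

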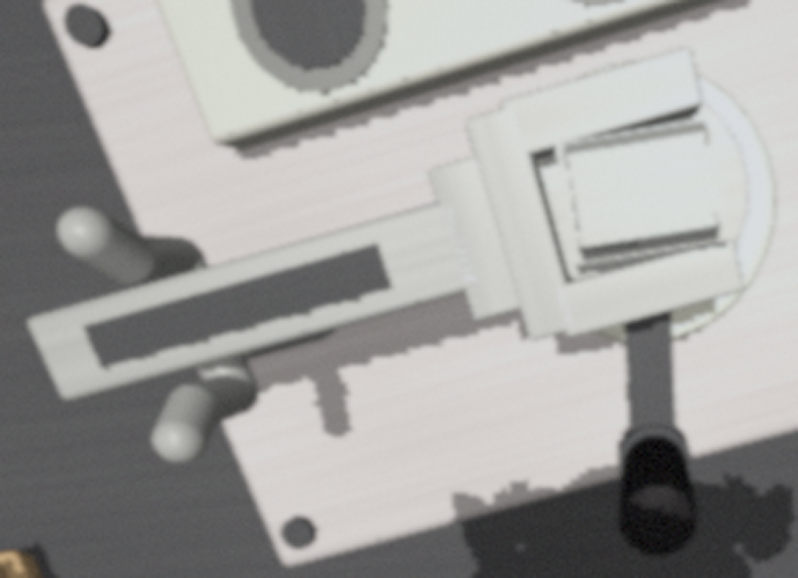

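```bash
python3 - <<'E'
from h import *
d=np.load("pics/w16.npz");K,R,t=wristcam(d,d)
g=lambda x,y,z: ray(K,R,t,90+x/2.75,20+y/2.75,z)*1000
k=g(658,518,.137);v=k[:2]-[543.8,40.5];a=np.degrees(np.arctan2(v[1],v[0]))%360
print("knob",k.round(1),np.hypot(*v),a,"n+s",np.radians(268.97-a))
def yaw(p,q,z):
    e=g(*p,z)-g(*q,z);return np.degrees(np.arctan2(e[1],e[0]))
print("spindle edges yaw",yaw((582,250),(717,230),.132),yaw((570,150),(705,128),.132))
print("handle",yaw((28,320),(440,207),.121),yaw((68,398),(470,290),.121))
print("plate near edge",yaw((290,565),(798,430),.018))
c=(g(28,320,.121)+g(68,398,.121))/2;print("handle end",c.round(1))
sl=[g(x,y,.121) for x,y in ((88,328),(377,245),(390,288),(107,367))];print(np.mean(sl,0).round(1))
E
```

```text
knob [459.9  44.6 137. ] 84.01363933930998 177.2189996580503 n+s 1.6013570479654657
spindle edges yaw 91.44382153508272 91.95544052747834
handle 97.69677023453266 97.81974262716729
plate near edge 98.763177807179
handle end [519.5 206.2 121. ]
[527.1 150.7 121. ]
```

Readings: n+s ≈ 1.60 from the camera against 1.63 from the gripper under load, and s ≈ 0.125. That leaves a gap of about 0.03. I'll regrip once, push to the stop again and release while still pushing, so there's no backward drag.

```bash
python3 -m jog '[0,0,3,0,0,0,0, 0,0,7,0,0,0,0, 0,0,10,0,0,0,0, 0,0,10.2,0,0,0,0, 0,0,10.2,0,0,0,0, 255,0,10.2,0,0,0,0, 255,0,10.2,0,0,0,0, 255,0,10.2,0,0,0,0, 255,0,10.2,0,0,0,0, 255,0,10.2,0,0,0,0]' 60; python3 ang.py;  python3 -m jog '[255,0,0,-0.1,0,0,0, 255,0,0,-0.2,0,0,0, 255,0,0,-0.2,0,0,0]'; python3 ang.py
```

```text
clock: 22.38
position: [0.4579, 0.0461, 0.0978]
ee_rot: [0.04, -0.04, -0.704, 0.708]
contact_force: [-2.7, -9.4, 7.6]
width: 0.0203
r 0.0861 ang 176.3 n+s 1.618 tool force [ 1.6 -7.6  9.7] zyaw -96.5 0.0203 22.375
clock: 22.75
position: [0.4579, 0.0464, 0.0978]
ee_rot: [0.04, -0.04, -0.703, 0.709]
contact_force: [-4.5, -14.8, 7.7]
width: 0.0207
r 0.0861 ang 176.1 n+s 1.621 tool force [ 2.8 -7.6 15.2] zyaw -96.5 0.0207 22.75
```

```bash
python3 -m jog '[255,0,0,-0.2,0,0,0, 255,0,0,-0.4,0,0,0, 255,0,0,-0.4,0,0,0]'; python3 ang.py;  python3 -m jog '[255,0,0,0.2,0,0,0, 255,0,0,0.3,0,0,0, 150,0,0,0.3,0,0,0, 60,0,0,0.3,0,0,0, 0,0,0,0.3,0,0,0, 0,0,0,0.3,0,0,0, 0,0,0,0.3,0,0,0, 0,0,-3,0.3,0,0,0, 0,0,-7,0.3,0,0,0, 0,0,-10,0.3,0,0,0, 0,0,-10,0.3,0,0,0]'; python3 ang.py; python3 snap.py w17 wrist; python3 - <<'E'
from h import *
im=cv2.imread("pics/w17.png")
cv2.imwrite("pics/c17.png",cv2.resize(im[20:230,90:380],None,fx=2.75,fy=2.75,interpolation=cv2.INTER_CUBIC))
print(rows_for([.5313,.1146,.200],Rdown(8.97)))
E
```

```text
clock: 23.12
position: [0.4579, 0.0472, 0.0978]
ee_rot: [0.04, -0.039, -0.701, 0.711]
contact_force: [-4.5, -28.1, 7.6]
width: 0.0206
r 0.0861 ang 175.5 n+s 1.631 tool force [ 1.4 -7.2 28.6] zyaw -96.4 0.0206 23.125
clock: 24.5
position: [0.4602, 0.0521, 0.199]
ee_rot: [-0.039, 0.043, 0.706, -0.706]
contact_force: [-0.2, 0.6, -0.2]
width: 0.0854
r 0.0844 ang 172.1 n+s 1.69 tool force [ 0.3  0.2 -0.6] zyaw -96.6 0.0854 24.5
[0.4602 0.0521 0.199 ] [-0.2  0.6 -0.2] [-0.04  0.13  1.79 -0.    1.22  1.65] 24.5
(array([-6.47, -0.25, -7.05]), array([-1.00e-02, -1.32e+01, -1.00e-02]))
```

View pics/c17.png

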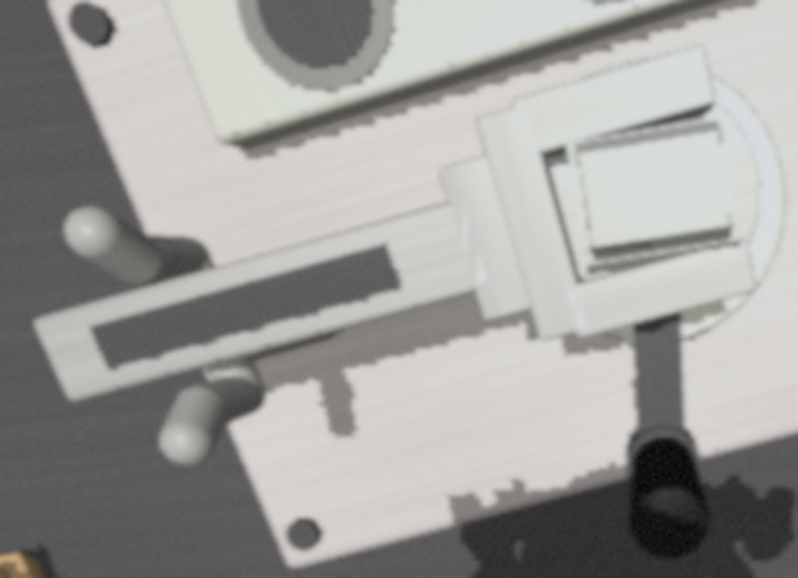

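```bash
python3 - <<'E'
from h import *
print(rows_for([.5326,.1138,.190],Rdown(8.0)))
E
python3 -m jog '[0,-0.3,0,-0.4,0,-1,0, 0,-1,0,-1,0,-2.3,0, 0,-1.8,0,-1.8,0,-3.6,0, 0,-2.6,0,-2.7,0,-4.9,0, 0,-3.5,0,-3.6,0,-6.2,0, 0,-4.4,0,-4.6,0,-7.5,0, 0,-5.2,0.3,-5.5,0,-8.8,0, 0,-5.9,0.5,-6.4,0,-10.1,0, 0,-6.3,0.7,-7,0,-11.4,0, 0,-6.4,0.8,-7.2,0,-12.7,0, 0,-6.4,0.8,-7.2,0,-13.07,0, 0,-6.4,0.8,-7.2,0,-13.07,0]'; python3 snap.py w18 wrist;  python3 - <<'E'
from h import *
print(rows_for([.5326,.1138,.112],Rdown(8.0)))
E
```

```text
(array([-6.6 ,  0.75, -6.98]), array([-1.000e-02, -1.308e+01, -1.000e-02]))
clock: 26.05
position: [0.5294, 0.1161, 0.187]
ee_rot: [-0.532, 0.534, -0.465, 0.464]
contact_force: [0.6, -0.8, 0.7]
width: 0.0854
[0.5294 0.1161 0.187 ] [ 0.6 -0.8  0.7] [ 0.09  0.26  1.65 -0.    1.24 -0.05] 26.05
(array([0.26, 7.53, 0.29]), array([ 0.02, -0.02, -0.  ]))
```

View pics/w18.png

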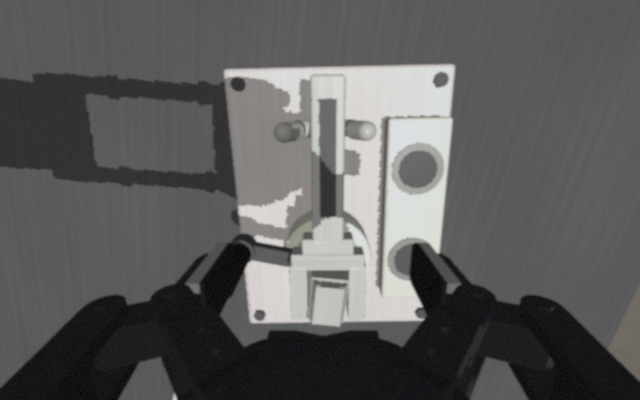

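```bash
python3 -m jog '[0,0.1,2,0.15,0,0,0, 0,0.2,5,0.3,0,0,0, 0,0.25,7.2,0.3,0,0,0, 0,0.25,7.5,0.3,0,0,0, 0,0.25,7.5,0.3,0,0,0]'; python3 snap.py w19 wrist
```

```text
clock: 26.72
position: [0.5339, 0.114, 0.1139]
ee_rot: [-0.533, 0.533, -0.464, 0.464]
contact_force: [0.1, 0.4, 0.9]
width: 0.0854
[0.5339 0.114  0.1139] [0.1 0.4 0.9] [ 0.08  0.33  1.75 -0.    1.07 -0.05] 26.725
```

View pics/w19.png

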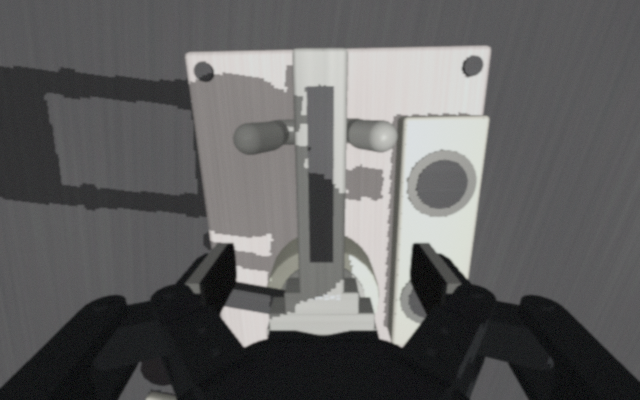

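```bash
python3 -m jog '[0,0,0.2,-0.05,0,0,0, 255,0,0.2,-0.05,0,0,0, 255,0,0.2,-0.05,0,0,0, 255,0,0.2,-0.05,0,0,0, 255,0,0.2,-0.05,0,0,0, 255,0,0.2,-0.05,0,0,0, 255,0,0.2,-0.05,0,0,0]' 90; python3 ang.py
```

```text
clock: 27.65
position: [0.533, 0.1139, 0.1123]
ee_rot: [-0.533, 0.533, -0.464, 0.464]
contact_force: [-2.0, -0.2, 4.7]
width: 0.0206
r 0.0742 ang 98.4 n+s 2.977 tool force [-0.1 -4.7 -2. ] zyaw 7.9 0.0206 27.65
```

Forces are small, so I'll lift straight up in stages.

```bash
python3 -m jog '[255,0,-0.3,0,0,0,0, 255,0,-0.8,0,0,0,0, 255,0,-1.4,0,0,0,0, 255,0,-1.4,0,0,0,0]'; python3 ang.py; python3 -m jog '[255,0,-0.8,0,0,0,0, 255,0,-1.8,0,0,0,0, 255,0,-3.5,0,0,0,0, 255,0,-6,0,0,0,0, 255,0,-8,0,0,0,0, 255,0,-8,0,0,0,0, 255,0,-8,0,0,0,0]';python3 ang.py; python3 snap.py w20 wrist;  python3 snap.py t20 top; python3 snap.py s20 scene
python3 - <<'E'
from h import *
im=cv2.imread("pics/s20.png")
cv2.imwrite("pics/c20.png",cv2.resize(im[120:310,230:440],None,fx=3.1,fy=3.1,interpolation=cv2.INTER_CUBIC))
print(rows_for([.4475,-.2608,.20],Rdown(0.4)))
E
```

```text
clock: 28.15
position: [0.533, 0.1139, 0.1261]
ee_rot: [-0.533, 0.533, -0.464, 0.464]
contact_force: [-0.5, 0.6, -4.1]
width: 0.0211
r 0.0742 ang 98.4 n+s 2.977 tool force [-0.7  4.1 -0.4] zyaw 7.9 0.0211 28.15
clock: 29.02
position: [0.5325, 0.1139, 0.2053]
ee_rot: [-0.533, 0.534, -0.465, 0.464]
contact_force: [-0.3, -0.3, -4.8]
width: 0.0211
r 0.0742 ang 98.7 n+s 2.971 tool force [ 0.3  4.8 -0.4] zyaw 7.9 0.0211 29.025
[0.5325 0.1139 0.2053] [-0.3 -0.3 -4.8] [ 0.08  0.25  1.61 -0.    1.28 -0.05] 29.025
[0.5324 0.1138 0.2049] [-1.1 -0.  -6. ] [ 0.08  0.25  1.61 -0.    1.28 -0.05] 29.075
[0.5324 0.1139 0.2047] [ 0.4  0.2 -4.7] [ 0.08  0.25  1.61 -0.    1.28 -0.05] 29.125
(array([ 35.94,   0.5 , -13.57]), array([0.02, 0.94, 0.  ]))
```

View pics/w20.png

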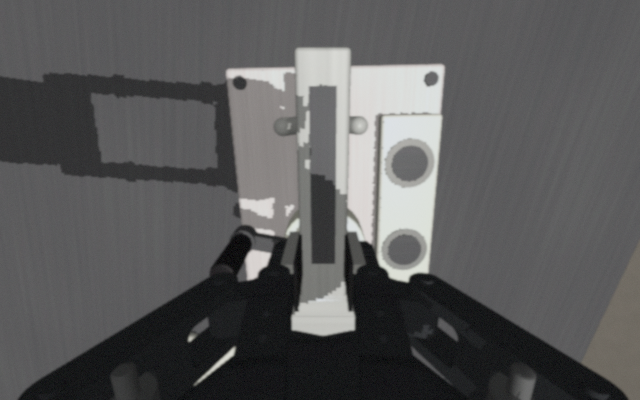

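View pics/c20.png

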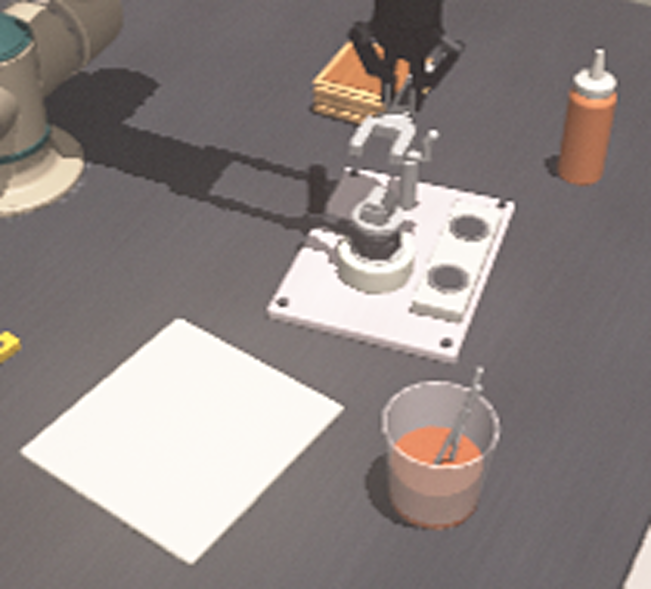

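```bash
python3 - <<'E'
from h import *
print(rows_for([.472,-.282,.12],Rdown(0.4)))
E
python3 -m jog '[255,3,-0.5,-0.8,0,0.1,0, 255,8,-0.5,-2.2,0,0.2,0, 255,13.5,-0.5,-4,0,0.4,0, 255,19,0,-5.6,0,0.5,0, 255,24.5,0.5,-7.3,0,0.6,0, 255,30,2,-9,0,0.8,0, 255,35,5,-10.7,0,0.94,0, 255,37.5,7.8,-11.4,0,0.94,0, 255,38.3,8.5,-11.5,0,0.94,0, 255,38.3,8.5,-11.5,0,0.94,0, 255,38.3,8.5,-11.5,0,0.94,0]'; python3 ang.py; python3 snap.py w21 wrist
```

```text
(array([ 38.38,   8.49, -11.42]), array([0.02, 0.94, 0.  ]))
clock: 30.55
position: [0.4728, -0.2804, 0.1217]
ee_rot: [0.502, -0.502, 0.498, -0.498]
contact_force: [0.4, 0.5, -2.7]
width: 0.0212
r 0.3287 ang 257.5 n+s 0.2 tool force [-0.5  2.7  0.4] zyaw 0.5 0.0212 30.55
[ 0.4728 -0.2804  0.1217] [ 0.4  0.5 -2.7] [-0.66  0.32  1.73  0.    1.09 -0.67] 30.55
```

View pics/w21.png

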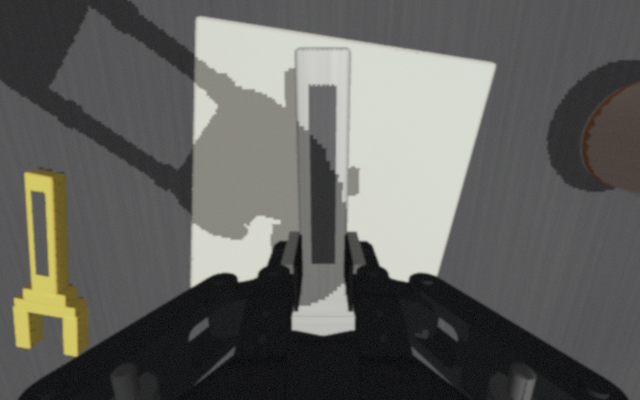

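```bash
python3 -m jog '[255,0,2,0,0,0,0, 255,0,5,0,0,0,0, 255,0,8,0,0,0,0, 255,0,9.5,0,0,0,0, 255,0,9.9,0,0,0,0, 255,0,10.1,0,0,0,0, 255,0,10.1,0,0,0,0]';python3 -m jog '[255,0,0.1,0,0,0,0, 255,0,0.2,0,0,0,0, 255,0,0.2,0,0,0,0]'
```

```text
clock: 31.48
position: [0.4727, -0.2817, 0.0207]
ee_rot: [0.502, -0.502, 0.498, -0.499]
contact_force: [-0.6, -0.0, -5.5]
width: 0.0211
clock: 31.85
position: [0.4726, -0.2817, 0.0196]
ee_rot: [0.502, -0.502, 0.498, -0.499]
contact_force: [-1.1, 2.0, 5.6]
width: 0.0209
```

Board contact is felt at the expected height. Opening and rising.

```bash
python3 -m jog '[255,0,-0.05,0,0,0,0, 130,0,-0.1,0,0,0,0, 60,0,-0.1,0,0,0,0, 0,0,-0.1,0,0,0,0, 0,0,-0.1,0,0,0,0, 0,0,-0.1,0,0,0,0, 0,0,-3,0,0,0,0, 0,0,-9,0,0,0,0, 0,0,-15,0,0,0,0, 0,0,-21,0,0,0,0, 0,0,-23,0,0,0,0, 0,0,-23,0,0,0,0]'; python3 snap.py w22 wrist;  python3 snap.py t22 top; python3 snap.py s22 scene
python3 - <<'E'
from h import *
im=cv2.imread("pics/t22.png")
cv2.imwrite("pics/c22.png",cv2.resize(im[90:270,150:450],None,fx=2.6,fy=2.6,interpolation=cv2.INTER_CUBIC))
E
```

```text
clock: 33.35
position: [0.4728, -0.2818, 0.2497]
ee_rot: [0.502, -0.502, 0.497, -0.5]
contact_force: [0.5, 0.0, -0.0]
width: 0.0854
[ 0.4728 -0.2818  0.2497] [ 0.5  0.  -0. ] [-0.66  0.23  1.53 -0.    1.38 -0.67] 33.35
[ 0.4719 -0.2811  0.2478] [ 0.   0.4 -0.7] [-0.66  0.23  1.53 -0.    1.38 -0.67] 33.4
[ 0.4714 -0.2807  0.2466] [ 0.4 -0.2 -0.5] [-0.66  0.23  1.53 -0.    1.38 -0.67] 33.45
```

View pics/w22.png

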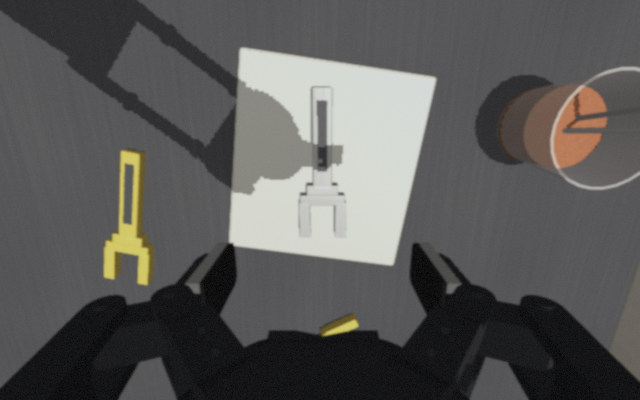

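View pics/c22.png

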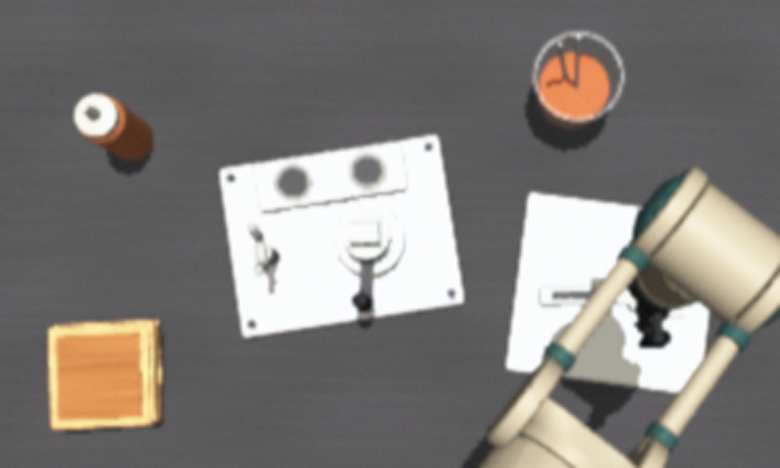

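View pics/s22.png

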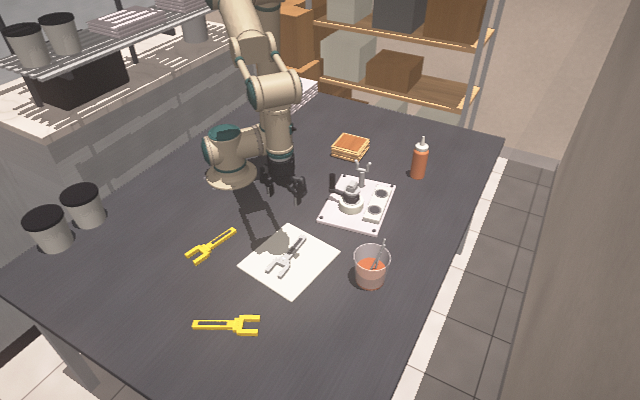

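Spanner is flat on the board at (322,165) in the wrist view. The bottle, tub and plates are where they started. One last check of knob and spindle angles from the top view.

```bash
python3 - <<'E'
from h import *
im=cv2.imread("pics/t22.png")
cv2.imwrite("pics/c23.png",cv2.resize(im[160:220,260:320],None,fx=9,fy=9,interpolation=cv2.INTER_CUBIC))
a=cv2.imread("pics/top0.png").astype(int);b=im.astype(int)
for n,(x,y,w,h) in {"bottle":(170,115,45,45),"tub":(350,95,45,50),"plates":(160,205,60,60)}.items(): print(n,np.abs(a-b)[y:y+h,x:x+w].mean().round(2))
E
```

```text
bottle 7.48
tub 8.2
plates 9.12
```

View pics/c23.png

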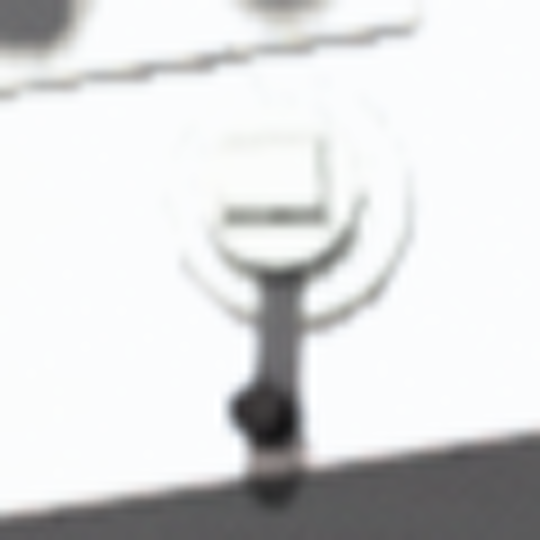

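```bash
python3 - <<'E'
from h import *
d=np.load("pics/t22.npz");K,R,t=d["mtx"],d["R"],d["t"]
k=ray(K,R,t,289.2,205.8,.137)*1000;s=ray(K,R,t,290.6,179.1,.132)*1000
print(k,s)
for c in (s[:2],np.array([543.4,40.4])):
    v=k[:2]-c;a=np.degrees(np.arctan2(v[1],v[0]))%360;print(np.hypot(*v),a,np.radians(268.97-a))
A=cv2.cvtColor(cv2.imread("pics/top0.png"),7-1).astype(np.float32);B=cv2.cvtColor(cv2.imread("pics/t22.png"),6).astype(np.float32)
for n,(x,y,w,h) in {"bottle":(170,115,45,45),"tub":(350,95,45,50),"plates":(160,205,60,60),"bg":(90,300,60,40),"press":(235,140,95,40)}.items():
    print(n,cv2.phaseCorrelate(A[y:y+h,x:x+w].copy(),B[y:y+h,x:x+w].copy()),np.abs(A-B)[y:y+h,x:x+w].mean())
E
```

```text
[455.84909554  40.60381194 137.        ] [541.93691105  37.15752138 132.        ]
86.15676931040059 177.70754405506347 1.5928303396954158
87.55114169309564 179.8666199605928 1.5551473563434508
bottle ((0.5022559659278976, 0.4283648197009562), 0.9454388239354263) 7.4780245
tub ((0.4360285039972993, 0.045567093468577013), 0.9602100817362468) 8.378667
plates ((0.04870506853497858, 0.03726757521583224), 0.9422170633739896) 9.476666
bg ((-0.0033906513796502225, -0.058365941035713576), 0.6292270159721375) 7.675
press ((0.021346930893216154, -0.013834922401564143), 1.0031384783486526) 6.473158
```

```bash
python3 -c "
from rig import *
print(get_state()['clock']); print(sign_off())"
```

```text
33.5
the job is handed in; nothing more can be done
None
```

The locknut is tight against its stop and the spanner is back flat on the cutting board. I handed the job in at 33.5 s.

**What I did:** I seated the steel spanner on the spindle flats with its handle down in the fork. I then gripped the knob and turned it clockwise about 75° until it stopped dead. After letting go I gripped it again and pushed to the same stop. Last, I lifted the spanner straight off, laid it near the middle of the board, opened the gripper and rose clear.

**What the checks showed:**
- **Stop:** both pushes ended at the same place: 24 N with nut plus spindle at 1.632 rad, then 28 N at 1.631 rad.
- **Spindle:** the close-up before the spanner came off put it about 0.125 rad clockwise of its setting, inside the allowed 0.2 rad. That leaves the nut at about 1.50 rad. I did not take another close-up of the spindle afterwards.
- **Spanner and bystanders:** the spanner lies flat on the board. The plates show no shift; the tub and bottle read up to 0.5 pixel, which I put down to image noise since the arm never came near them.

**What disagreed:** the cameras read nut plus spindle slightly lower than the gripper did. The wrist view gave 1.60 rad, and the coarse top view at the end gave 1.55 to 1.59 rad. I trusted the repeated hard stop, because the camera readings are only good to about a degree or two. I noticed nothing touching the knob after its last release.

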